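# Rake the heaped steel blanks level and put the lid on the tub

## Task

Take the rake by its handle and rake the steel blanks that are heaped in the blue tub over towards its empty end, until every blank lies inside below the yellow fill line; do not touch the blanks with the gripper. Lay the rake back down on its rubber mat, and put the red lid from the sloping rack on the tub so that it sits fully down on the rim. Leave the other things on the bench where they are.

Things in the scene. Friction and masses are not known exactly. Their poses are not given: they have to be found in the camera images.
- tub: Open blue tub, fixed; 210 long (x) x 120 wide (y) x 55 mm high outside, walls and floor 5 mm, so 200 x 110 mm inside, 50 mm deep. Origin at the centre of its underside on the bench; rim at z = +55 mm. A yellow fill line runs round the inside 40 mm above the inner floor. Its x axis points roughly away from the robot.
- lid: Loose red lid, 0.25 to 0.5 kg: plate 214 (x) x 124 (y) x 4 mm, origin at the centre of the plate's underside, z towards the handle. Beneath is a tongue 195 x 105 mm, 6 mm deep, that enters the tub with 2.5 mm play each side; the plate then lies on the rim. Contents over 44 mm above the tub's inner floor keep it up. Fits either way round. Starts on its rack, sloped 30 degrees.
- lid_handle (a point): Grip point of the lid's handle, over the lid's middle, 28 mm above the plate's underside (24 mm above its top). The handle is a black block 16 mm thick along the lid's x, 70 mm long along its y, rising 36 mm from the plate. Axes as the lid's: on the rack x points up the slope, away from the robot, and z leans 30 degrees back towards the robot.
- rack: Dark steel rack fixed to the bench, 200 x 116 mm footprint, up to 155 mm high, with a sloping bed (30 degrees) that faces the robot and a 12 mm lip along its lower edge that stops the lid. Origin on the bench under its middle.
- mat: Black rubber mat, fixed, 260 (x) x 150 (y) x 4 mm thick, where the rake lies. Origin at the centre of its underside.
- rake: Loose hand rake, 0.22 kg: straight yellow handle 150 mm long, 18 mm wide (y), 20 mm deep; at its front five steel tines, 4 mm thick, in a row 84 mm wide, at right angles to the handle. It rests on the tine tips and the handle's butt, the handle sloping up 24.7 degrees to the tines. Axes as at rest: z up, x level from butt to tines (away from the robot). Origin below the grip, at rest level.
- rake_grip (a point): Grip point on the axis of the rake's handle, 50 mm behind its front end, near the balance point; 51 mm above the rake's origin. Measured along the sloping handle the tines stand 54 mm further forward, and their tips 80 mm from the handle's axis, at right angles to it.
- rake_tines (a point): Middle of the row of the rake's tine tips.
- blank0: Loose steel blank of hexagonal bar: 26 mm across flats (30 across corners), 26 mm long, 0.12 kg, origin at its centre, z along the bar. Nine alike, heaped in one end of the tub (either), six on its floor (centres 18 mm above the tub's origin), three on top of them (44 mm); the other end is empty. Starts on the floor.
- blank1: Steel blank like blank0. Starts on the floor.
- blank2: Steel blank like blank0. Starts on the floor.
- blank3: Steel blank like blank0. Starts on the floor.
- blank4: Steel blank like blank0. Starts on the floor.
- blank5: Steel blank like blank0. Starts on the floor.
- blank6: Steel blank like blank0. Starts on top.
- blank7: Steel blank like blank0. Starts on top.
- blank8: Steel blank like blank0. Starts on top.
- spray_can: Bystander: loose spray can, 54 mm across, about 160 mm tall, beyond the tub. Origin at the centre of its underside.
- bit_case: Bystander: loose grey drill-bit case, 100 x 160 x 35 mm, beyond the tub. Origin at the centre of its underside.
- big_nut: Bystander: loose brass hexagon nut, 48 mm across, 20 mm high, between the robot and the tub. Origin at the centre of its underside.
Things that resemble listed ones, but are neither listed nor needed, are in the scene too. What is shaped like the lid but green or pink is not meant.

How it is judged:
By the outcome, as a careful person would: the job done as asked, in the order asked, and still so for the second after the job is handed in, with the robot touching nothing.
It also fails if it takes over 72 s, if anything falls off the work surface, if the arm or the gripper's body presses on something with over 40 N, if the wrist force passes 120 N, or if a joint passes its speed limit or range.

## Robot

A 6-joint arm with a two-finger parallel gripper is mounted at the origin on the work surface. World frame = base frame: x ahead of the robot, y to its left, z up, the work surface at z = 0. Lengths are in m, angles in degrees, forces in N, time in s.
With the tool pointing down it reaches from about 0.4 to 0.825 m from the base axis. Payload 7 kg.
Tool frame: the origin (TCP) lies midway between the tips of the shut fingers; the grasp point (between the pads) lies 19 mm behind it; z points along the fingers, y is the line along which they close (so a half turn about z gives the same grasp; the last joint's range is limited). The gripper opens to 88 mm and grips with 3 to 60 N. Pads are 19 mm wide; open, the fingers measure 130 mm over their backs; the gripper's body (78 mm by 193 mm) begins 47 mm behind the grasp point.
Start: joints at [-60.785, 20.546, 0.682, 0, -70.136, -16.507], TCP at [0.148, -0.658, 0.227] pointing down, gripper open.
Joint ranges: [-176.03, 176.03], [-82.01, 121.73], [-58.28, 71.71], [-173.87, 95.51], [-174.79, -0.11], [-173.66, 173.66]. Speed limits (degrees/s): [136.94, 136.94, 172.46, 180, 180, 180].

## Interface

Orientations are given as [roll, pitch, yaw] about the fixed x, y, z axes, in that order (R = Rz(yaw) Ry(pitch) Rx(roll)).
In Python, from plant import ctrl gives the robot as it stands. The module is installed in compiled form; this text tells all that it offers.
- The arm moves only by the tool play_rows, never from a script. Its argument "commands" is a list that holds one entry, the list of rows, each a list of 7 numbers: the turn, a rotation vector about the tool's x, y, z in rad, then the shift along the tool's x, y, z in cm, then the finger opening in cm, from 0 to 8.76. In form: [[[ax, ay, az, x, y, z, grip], ...]]. A call has 1 to 8 rows; each row is the pose to reach, as a shift and turn from the pose commanded when the call began, along the tool's axes at that moment; what a row does not reach only later rows make up. A row lasts 1/12 s, in which the tool goes at most 41.7 mm and 7.16 degrees, less where a joint would pass 70% of its speed; a pose out of reach is approached as far as the arm can. A call with a gripper value outside its range is refused whole. The fingers move at their own pace and stop on an object; the grip force is fixed at half the most. Time passes only in rows, so rows that repeat a pose let the fingers close. It gives the time, the measured TCP pose, the force, the opening and the grip force at its end, in the units of the state.
- ctrl.get_obs(): the state, without advancing time (a new reading comes with each control period).
- ctrl.snapshot(name): name is "side" or "top" or "wrist"; returns a dict with "color" (480x640x3 uint8, red, green, blue), "camera_matrix" (3x3 intrinsics, pixels), "k1" (the pictures are not rectified: a ray, as slopes to the right and down, at radius r is drawn at 1 + k1 r^2 times it, then the intrinsics apply), "origin" and "rotation" of the camera in the world; the wrist camera has in their place "hand_eye" (4x4, takes a point from camera to tool coordinates, whose origin is the TCP and whose axes are the flange's). Camera axes: x right, y down, z forward; pixel columns grow to the right and rows downward; lengths in m; the calibration is good to about 2 mm. A picture is of the moment at which its call begins: read the wrist's pose just before it. There is no depth.
- ctrl.close_job(): hands the job in; it is judged then, once.
Trained networks look in a picture, given as the dict that the camera call returned (one of the last four; its "shot" number tells which), for a name from the list of things; names that differ only in an ending like _2 or _b are one class to them, and where a whole thing is asked for, a point or a joint stands for the part that bears it (a point fixed in the world has none). Each returns a list of dicts, best first, with "conf" (0 to 1); they miss things now and then, are a little off and sometimes report something else, mostly with a low value. They report only what shows in the picture. A call takes as long as a camera call. They do not tell look-alikes from the thing itself.
- ctrl.find_in(picture, name): "bbox" ([left, top, width, height] in pixels, round what is visible of it).
The state is a dict: "clock": time; "joint_pos": joint angles; "qvel": joint speeds; "tau": joint torques, N m; "tool_pos": TCP position; "orientation": TCP orientation; "force": force on the tool from outside, world axes, zero at the start; "moment": the same for the moment, N m; "opening": finger opening in m; "gripper_force": force on a finger pad.
Only numpy, scipy, OpenCV 4.12 (cv2) and the standard library are available. Lean on these libraries where they do the work, as an engineer would, in place of code of your own. Each camera call takes 0.05 s, during which the arm holds its last target. There are 200 camera calls.

## Working session

There is one attempt and no reset: what is moved stays moved. The work goes in short steps, Python scripts to look and compute and a tool call to move; the robot and the scene stay as the last step left them, time stands still between calls to the robot, and variables do not carry over. Pictures are saved under pics/ and viewed, at most 10 in all, crops included, and the job is handed in when it is done.

Besides the shell and the picture viewer there is one more tool, called after "Call:" by a JSON object that holds its "api" and its "payload". play_rows: Moves the arm, as the interface text tells. Its arguments: {"type":"object","properties":{"commands":{"type":"array","items":{"type":"array","items":{"type":"array","items":{"type":"number"}}}}},"required":["commands"]}

```bash
mkdir -p pics
cat > h.py <<'E'
import numpy as np, cv2
from scipy.spatial.transform import Rotation as R
from plant import ctrl
def shot(n):
    o=ctrl.get_obs(); p=ctrl.snapshot(n)
    if n=="wrist":
        T=np.eye(4); T[:3,:3]=R.from_euler('xyz',o["orientation"],degrees=True).as_matrix(); T[:3,3]=o["tool_pos"]
        T=T@p["hand_eye"]; p["o"]=T[:3,3]; p["R"]=T[:3,:3]
    else: p["o"]=np.array(p["origin"]); p["R"]=np.array(p["rotation"])
    return p
def save(p,f): cv2.imwrite("pics/"+f,cv2.cvtColor(p["color"],cv2.COLOR_RGB2BGR))
def ray(p,u,v):
    K=np.array(p["camera_matrix"]); a=np.array([(u-K[0,2])/K[0,0],(v-K[1,2])/K[1,1]]); s=a.copy()
    for _ in range(20): s=a/(1+p["k1"]*(s@s))
    return p["R"]@np.array([s[0],s[1],1.])
def onz(p,u,v,z):
    d=ray(p,u,v); return p["o"]+d*(z-p["o"][2])/d[2]
def proj(p,X):
    c=p["R"].T@(np.array(X)-p["o"]); s=c[:2]/c[2]; s=s*(1+p["k1"]*(s@s)); K=np.array(p["camera_matrix"])
    return np.array([K[0,0]*s[0]+K[0,2],K[1,1]*s[1]+K[1,2]])
E
python3 - <<'E'
from h import *
o=ctrl.get_obs(); print(o)
for n in("top","side"):
    p=shot(n); save(p,n+"0.png"); print(n,p["o"].round(3),p["R"].round(3).tolist(),p["camera_matrix"],p["k1"])
    for k in["tub","lid","lid_handle","rack","mat","rake","rake_grip","rake_tines","spray_can","bit_case","big_nut"]:
        print(k,[(np.round(d["bbox"]).tolist(),round(d["conf"],2)) for d in ctrl.find_in(p,k)[:3]])
E
```

```text
{'clock': 0.0, 'joint_pos': array([-6.07856047e+01,  2.05902373e+01,  6.31140652e-01, -2.07235136e-02,
       -7.01380015e+01, -1.65061887e+01]), 'qvel': array([ 0.05246504, -0.05492649,  0.05911351, -0.0254502 ,  0.07872715,
       -0.09015991]), 'tau': array([ 1.82652529e-03, -5.82714450e+01,  2.93057764e+01,  6.99691281e+00,
        6.99841767e-03, -1.70477283e-04]), 'tool_pos': array([ 0.14833154, -0.65795723,  0.22561434]), 'orientation': array([ 1.79901368e+02, -8.91171395e-03, -1.67298843e+02]), 'force': array([0.10571962, 0.46479309, 0.54881108]), 'moment': array([-0.03587212,  0.02008375, -0.05056232]), 'gripper_force': 0.0, 'opening': 0.08780025705871015}
top [0.303 0.087 1.401] [-170.213, 0.441, -91.582] [[589.97499404   0.         320.29181827]
 [  0.         589.97499404 239.31583212]
 [  0.           0.           1.        ]] -0.10813484434803748
tub [([191.0, 204.0, 77.0, 98.0], 0.69), ([324.0, 176.0, 63.0, 93.0], 0.6)]
lid [([96.0, 228.0, 84.0, 101.0], 0.59), ([191.0, 201.0, 77.0, 99.0], 0.56)]
lid_handle [([178.0, 328.0, 107.0, 83.0], 0.9), ([192.0, 200.0, 75.0, 102.
[... 761 characters left out ...]
     ]] 0.03169492553539299
tub [([290.0, 247.0, 101.0, 76.0], 0.88)]
lid [([251.0, 142.0, 81.0, 82.0], 0.84), ([222.0, 132.0, 80.0, 48.0], 0.73), ([152.0, 188.0, 76.0, 66.0], 0.59)]
lid_handle [([223.0, 132.0, 79.0, 48.0], 0.76), ([417.0, 222.0, 36.0, 66.0], 0.62), ([248.0, 147.0, 88.0, 86.0], 0.6)]
rack [([255.0, 151.0, 79.0, 83.0], 0.81), ([277.0, 391.0, 159.0, 89.0], 0.72)]
mat [([278.0, 393.0, 156.0, 85.0], 0.65)]
rake [([304.0, 401.0, 102.0, 60.0], 0.73)]
rake_grip [([304.0, 399.0, 103.0, 62.0], 0.86)]
rake_tines [([304.0, 402.0, 104.0, 56.0], 0.98)]
spray_can [([415.0, 223.0, 39.0, 63.0], 0.57)]
bit_case [([414.0, 304.0, 87.0, 87.0], 0.68)]
big_nut [([243.0, 301.0, 23.0, 18.0], 0.92)]
```

```bash
sed -i 's|p\["R"\]=np.array(p\["rotation"\])|p["R"]=R.from_euler("xyz",p["rotation"],degrees=True).as_matrix()|' h.py
python3 - <<'E'
import cv2,numpy as np
a=cv2.imread("pics/top0.png");b=cv2.imread("pics/side0.png")
cv2.imwrite("pics/top1.png",cv2.resize(a[80:440,60:540],(800,600),interpolation=cv2.INTER_CUBIC))
E
```

```text
(no output)
```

View pics/top1.png

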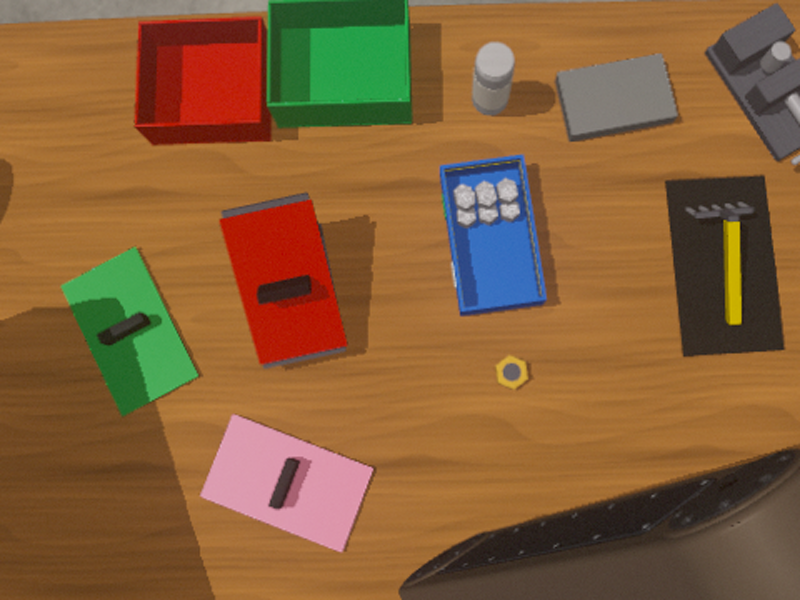

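View pics/side0.png

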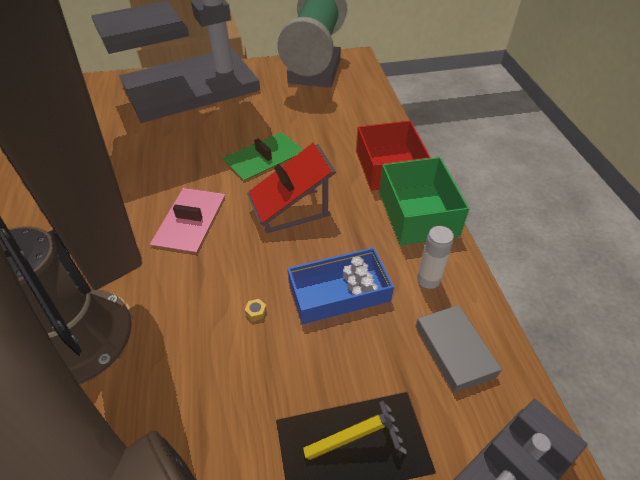

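The top crop shows these things:
- The blue tub is at (490,235), with the heap at its far end (485,200) and the empty end towards the robot.
- The rake is on the black mat at (733,260).
- There are three lid-shaped things: red on the sloping rack at (284,280), green flat at (130,330) and pink flat at (288,483). The red one on the rack is the one meant.
- The red and green bins at the back are not the tub.

The side view agrees. Next I fit box models to the colour silhouettes in both views.

```bash
cat >> h.py <<'E'
from scipy.optimize import minimize
def mask(p,kind,box):
    h=cv2.cvtColor(p["color"],cv2.COLOR_RGB2HSV).astype(int); H,S,V=h[...,0],h[...,1],h[...,2]
    m={"blue":(H>100)&(H<130)&(S>130)&(V>40),"yellow":(H>22)&(H<35)&(S>190)&(V>60),"red":((H<5)|(H>174))&(S>170)&(V>60)}[kind].astype(np.uint8)
    x,y,w,g=box; z=np.zeros_like(m); z[y:y+g,x:x+w]=m[y:y+g,x:x+w]
    c=max(cv2.findContours(z,cv2.RETR_EXTERNAL,cv2.CHAIN_APPROX_NONE)[0],key=cv2.contourArea)
    z[:]=0; cv2.fillPoly(z,[cv2.convexHull(c)],1); return z
def cost(P,masks,pts):
    t=0
    for p,m in zip(P,masks):
        q=np.array([proj(p,X) for X in pts]).astype(np.float32); h=cv2.convexHull(q)
        z=np.zeros((480,640),np.uint8); cv2.fillPoly(z,[np.round(h*256).astype(np.int32)],255,cv2.LINE_AA,8)
        z=z/255.; t+=np.abs(z-m).sum()/m.sum()
    return t
def boxp(lo,hi): return np.array([[x,y,z] for x in(lo[0],hi[0]) for y in(lo[1],hi[1]) for z in(lo[2],hi[2])])
def Rz(a): return R.from_euler('z',a,degrees=True).as_matrix()
def Ry(a): return R.from_euler('y',a,degrees=True).as_matrix()
def fit(P,M,f,x0,step):
    x=np.array(x0,float)
    for k in(1,.4,.2):
        s=np.vstack([x]+[x+np.eye(len(x))[i]*step[i]*k for i in range(len(x))])
        r=minimize(lambda v:cost(P,M,f(v)),x,method="Nelder-Mead",options=dict(initial_simplex=s,maxiter=250)); x=r.x
    return x.round(4),round(r.fun,3)
tubf=lambda v:boxp([-.105,-.06,0],[.105,.06,.055])@Rz(v[2]).T+[v[0],v[1],0]
rakef=lambda v:boxp([-.1,-.009,-.01],[.05,.009,.01])@Ry(-24.7).T@Rz(v[2]).T+[v[0],v[1],.055]
lidf=lambda v:boxp([-.107,-.062,0],[.107,.062,.004])@Ry(-30).T@Rz(v[2]).T+[v[0],v[1],v[3]]
E
python3 - <<'E'
from h import *
P=[shot("top"),shot("side")]
for nm,f,c,b,x0,st in(("tub",tubf,"blue",[(315,165,80,110),(280,240,120,90)],None,[.02,.02,5]),("rake",rakef,"yellow",[(480,195,40,90),(290,405,100,60)],None,[.02,.02,5]),("lid",lidf,"red",[(180,185,95,120),(240,135,100,95)],None,[.02,.02,5,.02])):
    M=[mask(p,c,k) for p,k in zip(P,b)]; 
    cy,cx=[a.mean() for a in np.nonzero(M[0])]; g=onz(P[0],cx,cy,.08 if nm=="lid" else .04)
    x0=[g[0],g[1],7]+([.09] if nm=="lid" else [])
    for sl in((0,2),(0,1),(1,2)): print(nm,M[0].sum(),M[1].sum(),fit(P[sl[0]:sl[1]],M[sl[0]:sl[1]],f,x0,st))
g=P[0]
for n,u,v,z in(("nut",512,372,.02),("matNW",666,182,.004),("matNE",764,176,.004),("matSE",783,348,.004),("matSW",684,355,.004),("tineL",690,211,.004),("tineR",752,210,.004)): print(n,onz(g,60+u*.6,80+v*.6,z).round(3))
E
```

```text
tub 4750 5393 (array([0.5823, 0.009 , 6.3667]), np.float64(0.105))
tub 4750 5393 (array([0.5822, 0.0081, 6.0698]), np.float64(0.039))
tub 4750 5393 (array([0.584 , 0.0115, 5.8946]), np.float64(0.049))
rake 657 1218 (array([ 0.5378, -0.3262,  3.9457]), np.float64(0.26))
rake 657 1218 (array([ 0.538 , -0.327 ,  3.3675]), np.float64(0.122))
rake 657 1218 (array([ 0.541 , -0.3242,  4.3038]), np.float64(0.095))
lid 5036 2929 (array([ 0.5094,  0.2927, 10.1108,  0.1005]), np.float64(0.089))
lid 5036 2929 (array([ 0.5138,  0.2966, 10.6682,  0.0699]), np.float64(0.023))
lid 5036 2929 (array([ 0.5111,  0.3134, 10.2793,  0.0828]), np.float64(0.023))
nut [ 0.387 -0.014  0.02 ]
matNW [ 0.659 -0.254  0.004]
matNE [ 0.664 -0.401  0.004]
matSE [ 0.409 -0.408  0.004]
matSW [ 0.404 -0.262  0.004]
tineL [ 0.614 -0.286  0.004]
tineR [ 0.613 -0.379  0.004]
```

```bash
cat >> h.py <<'E'
def cur():
    o=ctrl.get_obs(); return np.array(o["tool_pos"]),R.from_euler('xyz',o["orientation"],degrees=True).as_matrix()
def toolR(yaw,lean=0):  # tool z down, leaning forward (towards yaw dir) by lean deg; tool x points against yaw dir
    return Rz(yaw)@Ry(-lean)@np.diag([-1.,1.,-1.])
def plan(wps,start=None):
    p,Q=start or cur()
    for i,(tp,tQ) in enumerate(wps):
        tp=np.array(tp,float); d=Q.T@(tp-p)*100; w=R.from_matrix(Q.T@tQ).as_rotvec()
        print(i,"rot",w.round(4).tolist(),"cm",d.round(2).tolist(),"rows>=%.1f"%max(np.linalg.norm(d)/4.17,np.degrees(np.linalg.norm(w))/7.16))
        p,Q=tp,tQ
E
python3 - <<'E'
from h import *
p=ctrl.snapshot("wrist"); print(np.array(p["hand_eye"]).round(3).tolist(),np.array(p["camera_matrix"])[0,0])
T=toolR(4,24.7); g=np.array([.539,-.3255,.055]); z=T[:,2]; print(z.round(3),cur())
a=g+z*(.019-.10); b=g+z*.019
m=(np.array([.148,-.658,.227])+a)/2; m[2]=.2
plan([(m,toolR(8,12)),(a,T),(b,T)])
E
```

```text
[[0.001, -0.954, -0.3, 0.081], [1.0, 0.0, 0.001, 0.0], [-0.001, -0.3, 0.954, -0.158], [0.0, 0.0, 0.0, 1.0]] 432.9697976366991
[ 0.417  0.029 -0.909] (array([ 0.14846154, -0.65845479,  0.2265455 ]), array([[-9.75506789e-01, -2.19969323e-01, -2.96505313e-05],
       [-2.19969324e-01,  9.75506789e-01,  2.27601956e-05],
       [ 2.39177497e-05,  2.87249326e-05, -9.99999999e-01]]))
0 rot [0.0086, -0.2093, 0.0819] cm [-21.02, 12.23, 2.65] rows>=5.9
1 rot [0.022, -0.2216, 0.0664] cm [-18.06, 13.86, 11.14] rows>=6.1
2 rot [0.0, 0.0, 0.0] cm [0.0, 0.0, 10.0] rows>=2.4
```

Call:
{"api": "play_rows", "payload": {"commands": [[[0.0043,-0.1047,0.041,-10.5,6.1,1.3,6],[0.0086,-0.2093,0.082,-21.0,12.2,2.6,6],[0.0086,-0.2093,0.082,-21.0,12.2,2.6,6],[0.0086,-0.2093,0.082,-21.0,12.2,2.6,6],[0.0086,-0.2093,0.082,-21.0,12.2,2.6,6],[0.0086,-0.2093,0.082,-21.0,12.2,2.6,6],[0.0086,-0.2093,0.082,-21.0,12.2,2.6,6]]]}}

```text
clock: 1.93
tool_pos: [0.3298, -0.4892, 0.2003]
orientation: [179.9, 12.1, -171.8]
force: [-0.5, -0.5, -0.3]
opening: 0.0603
gripper_force: 0.0
```

Call:
{"api": "play_rows", "payload": {"commands": [[[0.022,-0.2216,0.0664,-18.1,13.9,11.1,6],[0.022,-0.2216,0.0664,-18.1,13.9,11.1,6],[0.022,-0.2216,0.0664,-18.1,13.9,11.1,6],[0.022,-0.2216,0.0664,-18.1,13.9,11.1,6],[0.022,-0.2216,0.0664,-18.1,13.9,11.1,6],[0.022,-0.2216,0.0664,-18.1,13.9,11.1,6],[0.022,-0.2216,0.0664,-18.1,13.9,11.1,6],[0.022,-0.2216,0.0664,-18.1,13.9,11.1,6]]]}}

```text
clock: 2.6
tool_pos: [0.5065, -0.3253, 0.1287]
orientation: [180.0, 24.6, -175.8]
force: [-0.7, -0.2, 0.3]
opening: 0.06
gripper_force: 0.0
```

Run:
```python
from h import *
p=shot("wrist"); save(p,"w1.png")
M=[mask(p,"yellow",(0,0,640,480))]; print(M[0].sum(),cv2.boundingRect(M[0]))
x=fit([p],M,rakef,[.539,-.3255,4],[.01,.01,3]); print(x)
x=x[0]; T=toolR(x[2],24.7); g=np.array([x[0],x[1],.055]); plan([(g+T[:,2]*.019,T)])
```

```text
Traceback (most recent call last):
  File "h.py", line 26, in mask
    c=max(cv2.findContours(z,cv2.RETR_EXTERNAL,cv2.CHAIN_APPROX_NONE)[0],key=cv2.contourArea)
ValueError: max() iterable argument is empty
```

View pics/w1.png

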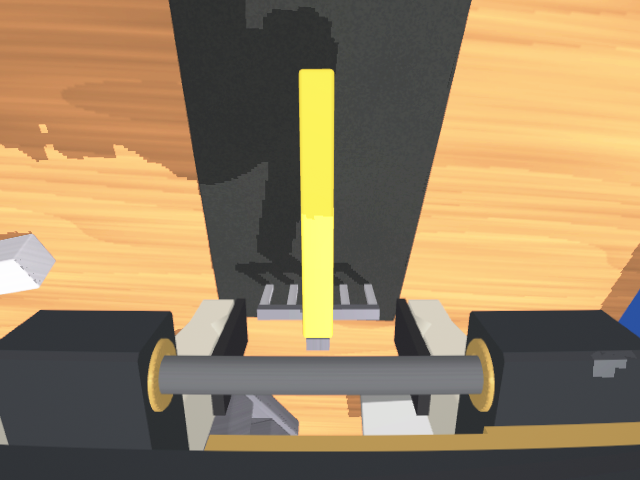

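The wrist view shows the yellow handle centred between the fingers, running from its butt at (317,70) to its front at (317,340), with the tines at (318,300). I'll refine the pose with a looser yellow mask.

```bash
sed -i 's/(H>22)&(H<35)&(S>190)&(V>60)/(H>24)\&(H<36)\&(S>140)\&(V>60)/' h.py
python3 - <<'E'
from h import *
p=shot("wrist")
M=[mask(p,"yellow",(200,40,240,310))]; print(M[0].sum(),cv2.boundingRect(M[0]))
x=fit([p],M,rakef,[.539,-.3255,4],[.01,.01,3]); print(x)
x=x[0]; T=toolR(x[2],24.7); g=np.array([x[0],x[1],.055]); plan([(g+T[:,2]*.019,T)])
E
```

```text
8191 (301, 70, 36, 267)
(array([ 0.5392, -0.3243,  4.3297]), np.float64(0.139))
0 rot [-0.0021, -0.0002, -0.004] cm [0.04, 0.1, 10.11] rows>=2.4
```

Call:
{"api": "play_rows", "payload": {"commands": [[[0,0,-0.004,0,0.1,4.0,6],[0,0,-0.004,0,0.1,7.5,6],[0,0,-0.004,0,0.1,10.1,6],[0,0,-0.004,0,0.1,10.1,0.5],[0,0,-0.004,0,0.1,10.1,0.5],[0,0,-0.004,0,0.1,10.1,0.5],[0,0,-0.004,0,0.1,10.1,0.5],[0,0,-0.004,0,0.1,10.1,0.5]]]}}

```text
clock: 3.37
tool_pos: [0.5476, -0.3247, 0.04]
orientation: [-179.8, 24.8, -175.8]
force: [0.3, -0.1, 0.1]
opening: 0.0322
gripper_force: 0.0
```

Call:
{"api": "play_rows", "payload": {"commands": [[[0,0,0,0,0,0,0.5],[0,0,0,0,0,0,0.5],[0,0,0,0,0,0,0.5],[0,0,0,0,0,0,0.5],[0,0,0,0,0,0,0.5],[0,0,0,0,0,0,0.5]]]}}

```text
clock: 3.87
tool_pos: [0.5477, -0.324, 0.0389]
orientation: [-179.9, 24.8, -175.7]
force: [-2.9, 0.7, 8.0]
opening: 0.0177
gripper_force: 30.0
```

Run:
```python
from h import *
print(cur()[0]); yaw=6.1; t=np.array([.583,.0095,0]); Q=toolR(yaw)
# tips at tub-frame x=.06, z=.16 ; grasp 54 mm behind, 80 above; tcp 19 below grasp
def tcp(x,y,z): return t+Rz(yaw)@np.array([x-.054,y,z+.061])
p,T=cur(); up=p+[0,0,.1]
plan([(up,toolR(4.3,12)),(tcp(.02,0,.15)*.5+up*.5,toolR(5.2,0)),(tcp(.02,0,.15),Q)])
```

```text
[ 0.54765059 -0.32401494  0.03888367]
0 rot [-0.0027, 0.2228, -0.0006] cm [-4.19, -0.02, -9.08] rows>=2.4
1 rot [-0.0016, 0.2094, -0.0157] cm [-2.03, 16.44, -3.25] rows>=4.0
2 rot [0.0, 0.0, -0.0157] cm [-1.57, 16.42, -3.61] rows>=4.0
```

Call:
{"api": "play_rows", "payload": {"commands": [[[0,0,0,-0.8,0,-2.0,0.5],[0,0.11,0,-2.5,0,-5.5,0.5],[0,0.2228,0,-4.2,0,-9.1,0.5],[0,0.2228,0,-4.2,0,-9.1,0.5]]]}}

```text
clock: 4.2
tool_pos: [0.551, -0.3258, 0.1458]
orientation: [-179.4, 11.9, -175.6]
force: [3.0, -1.4, -0.9]
opening: 0.0181
gripper_force: 30.0
```

Call:
{"api": "play_rows", "payload": {"commands": [[[0,0.05,-0.004,-0.5,3.0,-0.8,0.5],[0,0.1,-0.008,-1.0,6.5,-1.6,0.5],[0,0.15,-0.012,-1.5,10,-2.4,0.5],[0,0.2094,-0.0157,-2.0,13.5,-3.3,0.5],[0,0.2094,-0.0157,-2.0,16.4,-3.3,0.5],[0,0.2094,-0.0157,-2.0,16.4,-3.3,0.5]]]}}

```text
clock: 4.7
tool_pos: [0.5486, -0.1546, 0.1743]
orientation: [-179.9, -0.1, -174.7]
force: [-1.3, -0.2, -2.9]
opening: 0.0179
gripper_force: 30.0
```

Call:
{"api": "play_rows", "payload": {"commands": [[[0,0,-0.004,-0.4,3.5,-0.9,0.5],[0,0,-0.008,-0.8,7.5,-1.8,0.5],[0,0,-0.0157,-1.2,11.5,-2.7,0.5],[0,0,-0.0157,-1.6,14.5,-3.6,0.5],[0,0,-0.0157,-1.6,16.4,-3.6,0.5],[0,0,-0.0157,-1.6,16.4,-3.6,0.5],[0,0,-0.0157,-1.6,16.4,-3.6,0.5]]]}}

```text
clock: 5.28
tool_pos: [0.549, 0.0068, 0.2094]
orientation: [-179.8, -0.1, -173.9]
force: [-0.9, 0.3, -2.1]
opening: 0.018
gripper_force: 30.0
```

Run:
```python
from h import *
print(cur()[0], ctrl.get_obs()["orientation"])
p=shot("wrist"); s=shot("side"); t=shot("top")
a=cv2.resize(s["color"][180:340,250:450],(500,400)); b=cv2.resize(t["color"][160:290,300:420],(300,325))
c=np.zeros((600,800,3),np.uint8); c[:400,:500]=a; c[:325,500:]=b
w=cv2.resize(p["color"],(400,300)); c[300:,400:]=w
cv2.imwrite("pics/c1.png",c[...,::-1])
```

```text
[0.54904904 0.0068135  0.20938903] [-1.79827549e+02 -1.04127877e-01 -1.73883058e+02]
```

View pics/c1.png

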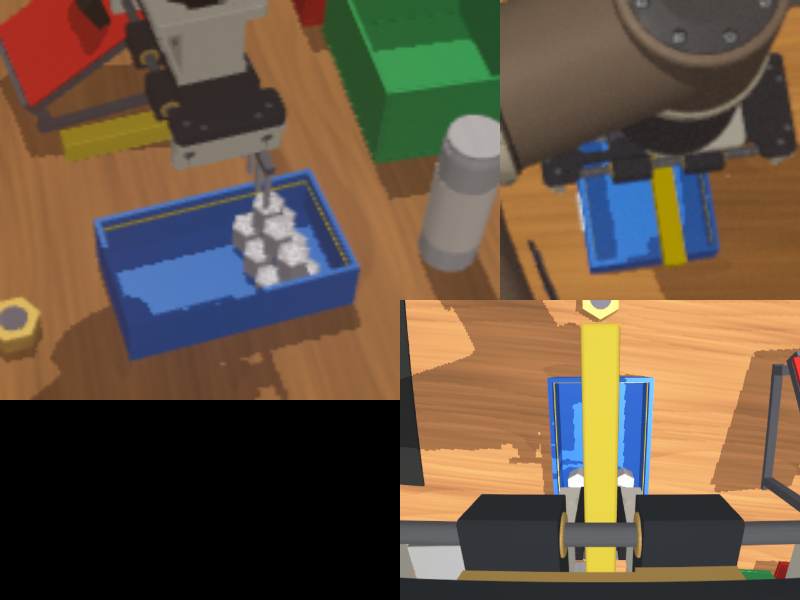

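The side crop shows the heap with the three top blanks at about (267,203), (277,228) and (292,250), and bare floor behind them (325,250). The rake's tines hang above the heap. Next I put the heap into the tub frame.

Run:
```python
from h import *
s=shot("side"); t=np.array([.583,.0095,0])
f=lambda X:(Rz(6.1).T@(X-t)).round(4)*1000
for u,v in((267,200),(277,226),(292,247)): print("side top",f(onz(s,250+u/2.5,180+v/2.5,.057)))
for u,v in((243,222),(255,248),(267,272)): print("side low",f(onz(s,250+u/2.5,180+v/2.5,.031)))
p=shot("top")
for u,v in((465,193),(486,191),(508,187)): print("top top",f(onz(p,60+u*.6,80+v*.6,.057)))
for u,v in((467,217),(488,214),(511,211)): print("top low",f(onz(p,60+u*.6,80+v*.6,.031)))
# heap corner limits in top0: blob far edge
print("far edge",f(onz(p,60+487*.6,80+180*.6,.057)), "far inner wall",f(onz(p,60+482*.6,80+163*.6,.055)))
print("can",onz(s,430,285,0))
```

```text
side top [52.1 34.  57. ]
side top [50.6  3.  57. ]
side top [ 55.2 -23.   57. ]
side low [30.4 35.2 31. ]
side low [31.2  3.5 31. ]
side low [ 32.6 -24.9  31. ]
top top [57.2 28.9 57. ]
top top [56.1 -0.8 57. ]
top top [ 57.7 -32.3  57. ]
top low [28.3 29.5 31. ]
top low [28.6 -0.8 31. ]
top low [ 28.5 -34.   31. ]
far edge [71.7 -4.5 57. ] far inner wall [97.8 -1.2 55. ]
can [ 0.79480528 -0.01093928  0.        ]
```

```bash
cat >> h.py <<'E'
YAW=6.1; TUB=np.array([.583,.0095,0])
def tcp(x,y,z): return TUB+Rz(YAW)@np.array([x-.054,y,z+.061])
E
python3 - <<'E'
from h import *
Q=toolR(YAW); p=shot("side")
c,_=cur(); o=c+Rz(YAW)@np.array([.054,0,-.061]); print("tip proj",proj(p,o),[proj(p,o+Rz(YAW)@[0,s*.042,0]) for s in(-1,1)])
save(p,"s2.png"); cv2.imwrite("pics/c2.png",cv2.resize(p["color"][200:300,310:410,::-1],(600,600),interpolation=cv2.INTER_CUBIC))
plan([(tcp(.086,0,.10),Q),(tcp(.086,0,.039),Q),(tcp(-.03,0,.039),Q)])
E
```

```text
tip proj [350.35073818 248.07124431] [array([357.12931393, 263.1296688 ]), array([343.93602438, 233.81615583])]
0 rot [-0.0033, -0.0017, -0.0032] cm [-6.59, 0.14, 4.83] rows>=2.0
1 rot [0.0, 0.0, 0.0] cm [0.0, 0.0, 6.1] rows>=1.5
2 rot [0.0, 0.0, 0.0] cm [11.6, -0.0, 0.0] rows>=2.8
```

View pics/c2.png

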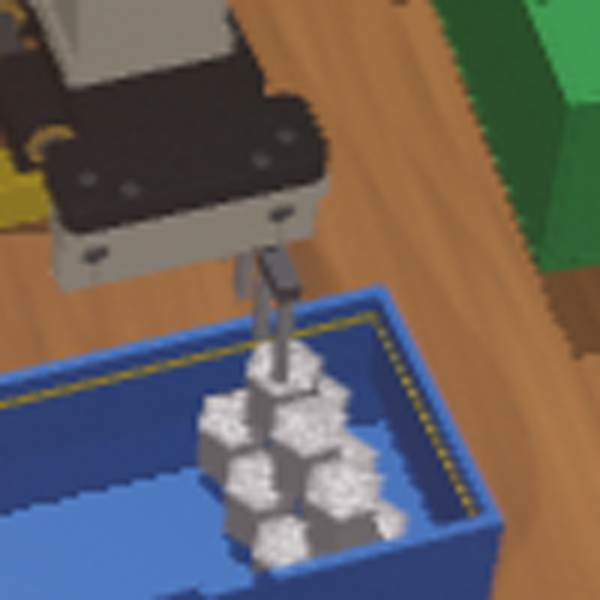

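The nearest tine tip is at crop (280,380), within a pixel of where I predicted it. Now descending behind the heap and pulling.

Call:
{"api": "play_rows", "payload": {"commands": [[[0,0,-0.003,-2.2,0.1,1.0,0.5],[0,0,-0.003,-4.5,0.1,2.0,0.5],[0,0,-0.003,-6.6,0.1,3.5,0.5],[0,0,-0.003,-6.6,0.1,5.5,0.5],[0,0,-0.003,-6.6,0.1,7.8,0.5],[0,0,-0.003,-6.6,0.1,9.8,0.5],[0,0,-0.003,-6.6,0.1,10.9,0.5],[0,0,-0.003,-6.6,0.1,10.9,0.5]]]}}

```text
clock: 6.25
tool_pos: [0.6133, 0.0123, 0.0977]
orientation: [-179.8, -0.4, -173.9]
force: [-0.2, 0.5, -1.8]
opening: 0.0179
gripper_force: 30.0
```

Call:
{"api": "play_rows", "payload": {"commands": [[[0,0,0,0.7,0,0,0.5],[0,0,0,1.4,0,0,0.5],[0,0,0,2.1,0,0,0.5],[0,0,0,2.8,0,0,0.5],[0,0,0,3.5,0,0,0.5],[0,0,0,4.2,0,0,0.5],[0,0,0,4.9,0,0,0.5],[0,0,0,5.6,0,0,0.5]]]}}

```text
clock: 6.92
tool_pos: [0.559, 0.0074, 0.1012]
orientation: [-179.8, 0.0, -173.8]
force: [0.7, 0.0, -0.8]
opening: 0.0178
gripper_force: 30.0
```

Call:
{"api": "play_rows", "payload": {"commands": [[[0,0,0,0.8,0,0,0.5],[0,0,0,1.6,0,0,0.5],[0,0,0,2.4,0,0,0.5],[0,0,0,3.2,0,0,0.5],[0,0,0,4.0,0,0,0.5],[0,0,0,5.0,0,0,0.5],[0,0,0,6.0,0,0,0.5],[0,0,0,6.0,0,0,0.5]]]}}

```text
clock: 7.58
tool_pos: [0.4972, 0.0004, 0.1006]
orientation: [-179.8, -0.1, -173.9]
force: [-0.3, -1.1, -2.0]
opening: 0.0177
gripper_force: 30.0
```

Run:
```python
from h import *
p=shot("side"); w=shot("wrist")
c=np.zeros((600,800,3),np.uint8); c[:,:450]=cv2.resize(p["color"][220:340,290:380],(450,600),interpolation=cv2.INTER_CUBIC)
c[:350,450:]=cv2.resize(w["color"][0:350,150:500],(350,350)); cv2.imwrite("pics/c3.png",c[...,::-1])
```

```text
(no output)
```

View pics/c3.png

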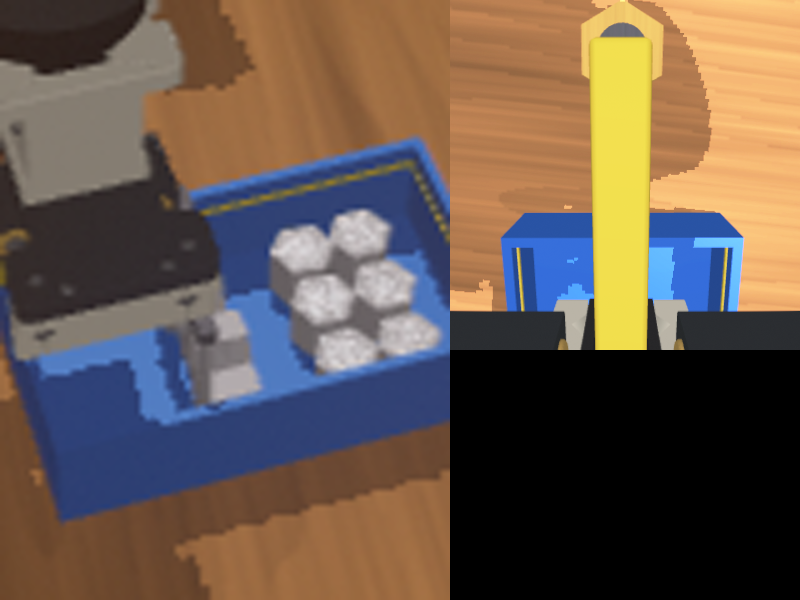

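All six floor blanks stay put and the fallen ones lie on the floor at about (225,355). I lift the rake, move aside and check.

Run:
```python
from h import *
Q=toolR(YAW); p,_=cur(); up=p+[0,0,.11]
place=np.array([.5477,-.324,.0389]); T=toolR(4.33,24.8); ab=place+[0,0,.03]
mid=np.array([.53,-.17,.20])
plan([(up,Q),(mid,toolR(5.2,10)),(ab+[-.01,0,.08],T),(ab,T),(place,T)])
```

```text
0 rot [-0.0032, -0.0006, 0.0016] cm [0.01, -0.03, -11.0] rows>=2.6
1 rot [0.0014, -0.1745, 0.0157] cm [-1.22, -17.32, 1.11] rows>=4.2
2 rot [0.0046, -0.2583, 0.0145] cm [1.51, -15.41, 4.92] rows>=3.9
3 rot [0.0, 0.0, 0.0] cm [2.45, -0.08, 7.68] rows>=1.9
4 rot [0.0, 0.0, 0.0] cm [1.26, 0.0, 2.72] rows>=0.7
```

Call:
{"api": "play_rows", "payload": {"commands": [[[0,0,0,0,0,-2.5,0.5],[0,0,0,0,0,-6,0.5],[0,0,0,0,0,-9,0.5],[0,0,0,0,0,-11,0.5],[0,0,0,0,0,-11,0.5]]]}}

```text
clock: 8.1
tool_pos: [0.5028, 0.0018, 0.2157]
orientation: [-179.9, 0.4, -173.8]
force: [0.5, -0.2, -0.9]
opening: 0.0181
gripper_force: 30.0
```

Call:
{"api": "play_rows", "payload": {"commands": [[[0,-0.04,0.004,-0.3,-3,0.3,0.5],[0,-0.09,0.008,-0.6,-7,0.5,0.5],[0,-0.13,0.012,-0.9,-11,0.8,0.5],[0,-0.1745,0.0157,-1.2,-14.5,1.1,0.5],[0,-0.1745,0.0157,-1.2,-17.3,1.1,0.5],[0,-0.1745,0.0157,-1.2,-17.3,1.1,0.5]]]}}

```text
clock: 8.6
tool_pos: [0.5299, -0.1735, 0.1994]
orientation: [-179.9, 9.9, -174.9]
force: [1.2, 0.0, -1.6]
opening: 0.0179
gripper_force: 30.0
```

Run:
```python
from h import *
print(cur())
p=shot("top"); s=shot("side")
c=np.zeros((600,800,3),np.uint8); c[:,:400]=cv2.resize(p["color"][165:285,315:395],(400,600),interpolation=cv2.INTER_CUBIC)
c[:,400:]=cv2.resize(s["color"][235:337,280:400],(400,600),interpolation=cv2.INTER_CUBIC); cv2.imwrite("pics/c4.png",c[...,::-1])
place=np.array([.5477,-.324,.0389]); T=toolR(4.33,24.8); ab=place+[0,0,.03]
plan([(ab+[-.01,0,.08],T),(ab,T),(place,T)])
```

```text
(array([ 0.52993829, -0.17345556,  0.1994437 ]), array([[-0.98127257, -0.08866737,  0.17100361],
       [-0.08779369,  0.99605798,  0.01267981],
       [-0.17145379, -0.00257069, -0.98518881]]))
0 rot [0.0025, -0.2608, 0.0134] cm [1.45, -15.32, 4.91] rows>=3.9
1 rot [0.0, 0.0, 0.0] cm [2.45, -0.08, 7.68] rows>=1.9
2 rot [0.0, 0.0, 0.0] cm [1.26, 0.0, 2.72] rows>=0.7
```

View pics/c4.png

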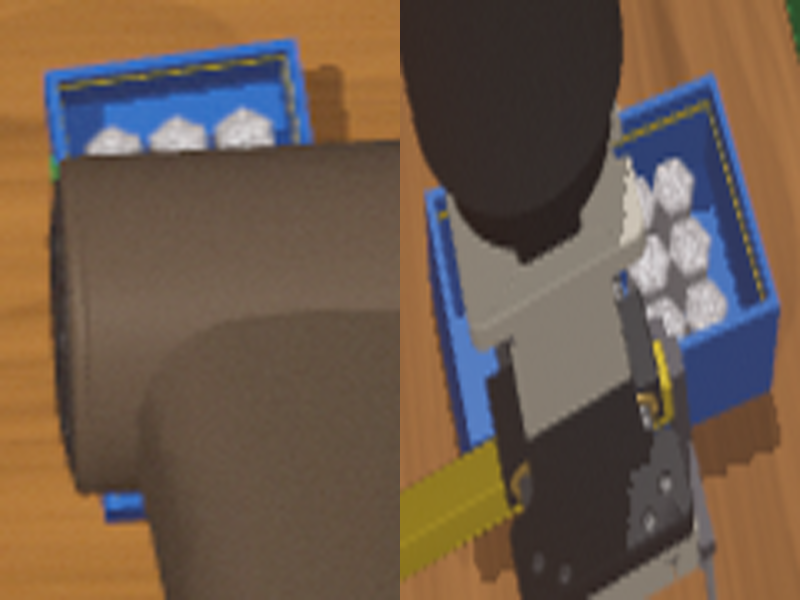

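The arm hides the tub's empty end in both views, so I move on to above the mat and check again before laying the rake down.

Call:
{"api": "play_rows", "payload": {"commands": [[[0,-0.06,0.003,0.3,-3,0.7,0.5],[0,-0.13,0.006,0.6,-7,1.8,0.5],[0,-0.2,0.01,1.0,-11,3,0.5],[0,-0.261,0.0134,1.4,-14,4.2,0.5],[0,-0.261,0.0134,1.4,-15.3,4.9,0.5],[0,-0.261,0.0134,1.4,-15.3,4.9,0.5],[0,-0.261,0.0134,1.4,-15.3,4.9,0.5]]]}}

```text
clock: 9.28
tool_pos: [0.5388, -0.3225, 0.1488]
orientation: [179.8, 24.8, -175.6]
force: [-0.5, 0.4, -3.1]
opening: 0.0178
gripper_force: 30.0
```

Run:
```python
from h import *
print(cur())
p=shot("top"); s=shot("side"); save(p,"t5.png")
c=np.zeros((600,800,3),np.uint8); c[:,:400]=cv2.resize(p["color"][165:285,315:395],(400,600),interpolation=cv2.INTER_CUBIC)
c[:,400:]=cv2.resize(s["color"][235:337,280:400],(400,600),interpolation=cv2.INTER_CUBIC); cv2.imwrite("pics/c5.png",c[...,::-1])
place=np.array([.5477,-.324,.0389]); T=toolR(4.33,24.8); ab=place+[0,0,.03]
plan([(ab,T),(place,T)])
```

```text
(array([ 0.53876011, -0.32248095,  0.14880533]), array([[-0.90535953, -0.07805302,  0.41741088],
       [-0.06950731,  0.99694384,  0.0356612 ],
       [-0.41891867,  0.0032731 , -0.90801786]]))
0 rot [0.0042, 0.001, 0.0035] cm [2.68, -0.35, 7.69] rows>=2.0
1 rot [0.0, 0.0, 0.0] cm [1.26, 0.0, 2.72] rows>=0.7
```

View pics/c5.png

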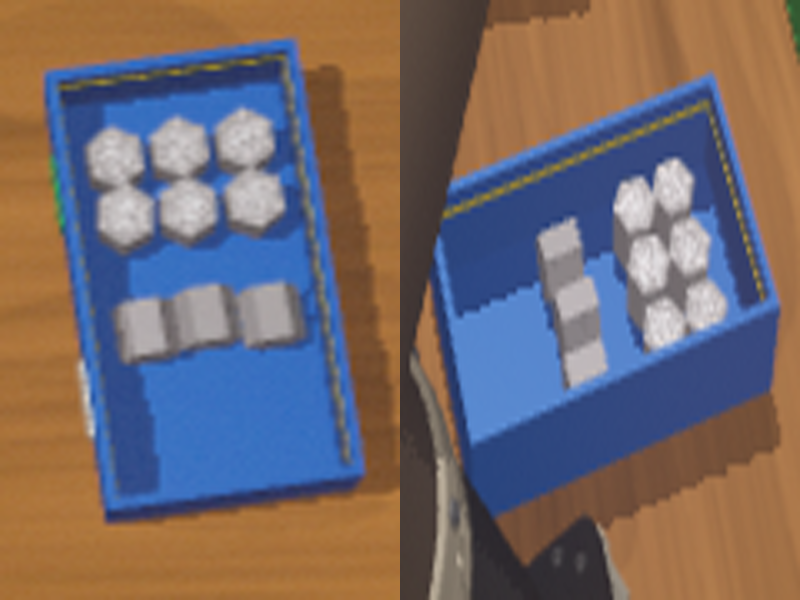

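All nine blanks now lie on the tub floor: six standing at (115–245,160–210) in the left crop and three lying at (145–270,330). I lay the rake down.

Call:
{"api": "play_rows", "payload": {"commands": [[[0.004,0,0.003,0.9,-0.3,2.5,0.5],[0.004,0,0.003,1.8,-0.3,5.2,0.5],[0.004,0,0.003,2.7,-0.3,7.7,0.5],[0.004,0,0.003,3.3,-0.3,9.0,0.5],[0.004,0,0.003,3.7,-0.3,9.8,0.5],[0.004,0,0.003,3.9,-0.3,10.3,0.5],[0.004,0,0.003,3.9,-0.3,10.3,0.5],[0.004,0,0.003,3.9,-0.3,10.3,0.5]]]}}

```text
clock: 10.05
tool_pos: [0.5481, -0.3244, 0.0412]
orientation: [-179.9, 25.0, -175.6]
force: [0.1, 0.2, -2.5]
opening: 0.0179
gripper_force: 30.0
```

Call:
{"api": "play_rows", "payload": {"commands": [[[0,0,0,0.05,0,0.1,0.5],[0,0,0,0.1,0,0.2,0.5],[0,0,0,0.1,0,0.2,0.5],[0,0,0,0.1,0,0.2,0.5]]]}}

```text
clock: 10.38
tool_pos: [0.5479, -0.3249, 0.039]
orientation: [-179.9, 25.0, -175.7]
force: [-0.6, 1.8, 3.6]
opening: 0.0174
gripper_force: 30.0
```

Call:
{"api": "play_rows", "payload": {"commands": [[[0,0,0,0,0,0,1.8],[0,0,0,0,0,0,2.4],[0,0,0,0,0,0,3.2],[0,0,0,0,0,0,4.5],[0,0,0,0,0,0,6],[0,0,0,0,0,0,6],[0,0,0,0,0,0,6]]]}}

```text
clock: 10.97
tool_pos: [0.547, -0.3246, 0.0376]
orientation: [-180.0, 24.9, -175.7]
force: [0.7, 0.7, -1.1]
opening: 0.052
gripper_force: 0.0
```

Call:
{"api": "play_rows", "payload": {"commands": [[[0,0,0,0,0,-1.5,6],[0,0,0,0,0,-4,6],[0,0,0,0,0,-8,6],[0,0,0,0,0,-12,6],[0,0,0,0,0,-16,6],[0,0,0,0,0,-16,6]]]}}

```text
clock: 11.47
tool_pos: [0.4806, -0.3317, 0.1914]
orientation: [-179.5, 25.4, -175.5]
force: [0.4, -0.0, -0.4]
opening: 0.0599
gripper_force: 0.0
```

Run:
```python
from h import *
P=[shot("side")]; print(cur())
b=[(290,405,100,60)]
M=[mask(P[0],"yellow",b[0])]; print("rake",fit(P,M,rakef,[.54,-.325,4],[.01,.01,3]))
# lid with top+side
P=[shot("top"),shot("side")]; M=[mask(p,"red",k) for p,k in zip(P,[(180,185,95,120),(240,135,100,95)])]
print(M[0].sum(),M[1].sum())
for x0 in([.512,.3,10.3,.08],[.51,.305,10.3,.075]): print("lid",fit(P,M,lidf,x0,[.01,.01,3,.01]))
```

```text
(array([ 0.48070526, -0.33085919,  0.18825995]), array([[-0.90153104, -0.07442156,  0.42626661],
       [-0.06942251,  0.99721433,  0.02727799],
       [-0.42710924, -0.00500054, -0.9041862 ]]))
rake (array([ 0.5426, -0.3239,  5.9836]), np.float64(1.026))
5037 2303
lid (array([ 0.5092,  0.2919, 10.2308,  0.1012]), np.float64(0.374))
lid (array([0.5087, 0.2929, 9.4315, 0.0993]), np.float64(0.372))
```

```bash
cat >> h.py <<'E'
def lidpose(v):
    Rl=Rz(v[2])@Ry(-30); return np.array([v[0],v[1],v[3]]),Rl
def gripR(Rl): return Rl@np.array([[0,-1,0],[-1,0,0],[0,0,-1]]).astype(float)
E
python3 - <<'E'
from h import *
from scipy.spatial.transform import Slerp
print(ctrl.get_obs()["joint_pos"].round(1))
L,Rl=lidpose([.5094,.2927,10.1,.1005]); T=gripR(Rl); st=L+Rl[:,2]*.15
p,Q=cur(); print(st,T.round(2).tolist())
S=Slerp([0,1],R.from_matrix([Q,T]))
m1=p+(st-p)*.35; m1[2]=.27; m2=p+(st-p)*.72; m2[2]=.27
plan([(m1,S(.35).as_matrix()),(m2,S(.72).as_matrix()),(st,T)])
E
```

```text
[-23.8   4.9 -23.5 -17.7 -40.6 -50.5]
[0.43556226 0.2795475  0.23040381] [[0.18, -0.85, 0.49], [-0.98, -0.15, 0.09], [0.0, -0.5, -0.87]]
0 rot [0.0111, -0.0377, -0.5808] cm [-3.68, 21.37, -7.82] rows>=5.5
1 rot [0.0117, -0.0398, -0.614] cm [-12.44, 18.87, 0.01] rows>=5.4
2 rot [0.0089, -0.0301, -0.4646] cm [-15.13, 8.02, 3.86] rows>=4.2
```

Call:
{"api": "play_rows", "payload": {"commands": [[[0.011,-0.038,-0.1,-1,3,-3,8],[0.011,-0.038,-0.58,-3.7,21.4,-7.8,8],[0.011,-0.038,-0.58,-3.7,21.4,-7.8,8],[0.011,-0.038,-0.58,-3.7,21.4,-7.8,8],[0.011,-0.038,-0.58,-3.7,21.4,-7.8,8],[0.011,-0.038,-0.58,-3.7,21.4,-7.8,8],[0.011,-0.038,-0.58,-3.7,21.4,-7.8,8],[0.011,-0.038,-0.58,-3.7,21.4,-7.8,8]]]}}

```text
clock: 12.28
tool_pos: [0.4646, -0.1138, 0.2685]
orientation: [-164.4, 22.4, -139.0]
force: [0.2, -0.6, 0.4]
opening: 0.0799
gripper_force: 0.0
```

Call:
{"api": "play_rows", "payload": {"commands": [[[0.012,-0.04,-0.614,-12.4,18.9,0,8],[0.012,-0.04,-0.614,-12.4,18.9,0,8],[0.012,-0.04,-0.614,-12.4,18.9,0,8],[0.012,-0.04,-0.614,-12.4,18.9,0,8],[0.012,-0.04,-0.614,-12.4,18.9,0,8],[0.012,-0.04,-0.614,-12.4,18.9,0,8],[0.012,-0.04,-0.614,-12.4,18.9,0,8]]]}}

```text
clock: 12.87
tool_pos: [0.4481, 0.1121, 0.2683]
orientation: [-153.1, 11.2, -104.0]
force: [0.7, -0.3, -0.8]
opening: 0.0799
gripper_force: 0.0
```

Run:
```python
from h import *
print(ctrl.get_obs()["joint_pos"].round(1))
L,Rl=lidpose([.5094,.2927,10.1,.1005]); T=gripR(Rl); st=L+Rl[:,2]*.15
plan([(st,T)])
P=[shot("side")]; M=[mask(P[0],"yellow",(290,405,100,60))]; print("rake",fit(P,M,rakef,[.54,-.325,4],[.01,.01,3]))
```

```text
[ 54.  -21.2 -53.4  32.2 -41.7 -92. ]
0 rot [0.0118, -0.0301, -0.4606] cm [-14.9, 7.78, 3.7] rows>=4.1
rake (array([ 0.5392, -0.3239,  4.3891]), np.float64(0.159))
```

Run:
```python
from h import *
L,Rl=lidpose([.5094,.2927,10.1,.1005]); T=gripR(Rl)
plan([(L+Rl[:,2]*.09,T)])
```

```text
0 rot [0.0128, -0.0312, -0.4621] cm [-15.27, 7.78, 9.66] rows>=4.7
```

Call:
{"api": "play_rows", "payload": {"commands": [[[0.004,-0.01,-0.1,-4,2,1.0,8],[0.008,-0.02,-0.2,-8,4,3.0,8],[0.013,-0.031,-0.31,-12,6,6.0,8],[0.013,-0.031,-0.42,-15.3,7.8,9.0,8],[0.013,-0.031,-0.462,-15.3,7.8,9.7,8],[0.013,-0.031,-0.462,-15.3,7.8,9.7,8],[0.013,-0.031,-0.462,-15.3,7.8,9.7,8]]]}}

```text
clock: 13.5
tool_pos: [0.4693, 0.2842, 0.1812]
orientation: [-150.5, -0.3, -80.3]
force: [0.1, -0.3, 0.1]
opening: 0.0797
gripper_force: 0.0
```

Run:
```python
from h import *
print(ctrl.get_obs()["joint_pos"].round(1))
w=shot("wrist"); save(w,"w6.png"); s=shot("side"); save(s,"s6.png"); save(shot("top"),"t6.png")
v=[.5094,.2927,10.1,.1005]; L,Rl=lidpose(v)
hf=boxp([-.008,-.035,.004],[.008,.035,.040])
im=w["color"].copy()
for X in np.vstack([hf,boxp([-.107,-.062,.004],[.107,.062,.004])]):
    q=proj(w,L+Rl@X); cv2.circle(im,(int(q[0]),int(q[1])),4,(0,255,255),-1)
cv2.imwrite("pics/w6o.png",im[...,::-1])
L0=L; plan([(L+Rl[:,2]*.009,gripR(Rl))])
```

```text
[ 56.7  -2.7 -58.2  58.9 -25.1 -99.3]
0 rot [0.005, -0.0036, -0.0061] cm [-0.1, 0.57, 8.45] rows>=2.0
```

View pics/w6o.png

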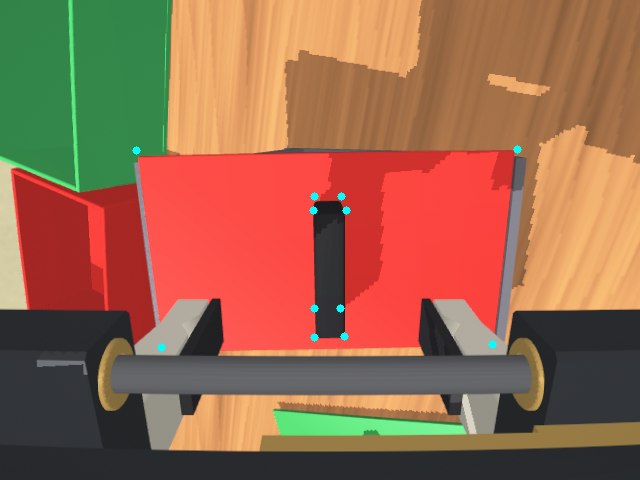

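Overlay: the red lid on the rack (the red one, so the right lid) matches the model to a few pixels. Its upper corners are at (139,157) and (516,151), and its lower edge is at v≈349. The handle at (314–345, 201–338) is centred between the fingers. I refine from these points.

```bash
cat > lf.py <<'E'
from h import *
from scipy.optimize import least_squares
w=shot("wrist")
# sub-pixel corner detection of plate edges from red mask
h=cv2.cvtColor(w["color"],cv2.COLOR_RGB2HSV).astype(int); m=((h[...,0]<6)|(h[...,0]>173))&(h[...,1]>140)
top=lambda u:np.nonzero(m[120:,u])[0][0]+120
def bot(u): return np.nonzero(m[300:356,u])[0][-1]+301
us=np.arange(180,290,5); print([int(top(u)) for u in us[::5]],[int(top(u)) for u in range(350,500,30)],[int(bot(u)) for u in range(240,420,20)])
def left(v): return np.nonzero(m[v,125:300])[0][0]+125
def right(v): return np.nonzero(m[v,300:560])[0][-1]+301
print([int(left(v)) for v in range(170,300,20)],[int(right(v)) for v in range(170,290,20)])
obs=[("t",u,top(u)) for u in list(range(180,290,10))+list(range(350,500,10))]+[("b",u,bot(u)) for u in range(240,420,10)]+[("l",left(v),v) for v in range(170,290,10)]+[("r",right(v),v) for v in range(170,290,10)]
E_={"t":((-.107,-.062),(.107,-.062)),"b":((-.107,.062),(.107,.062)),"l":((.107,-.062),(.107,.062)),"r":((-.107,-.062),(-.107,.062))}
def res(v):
    L,Rl=lidpose(v); o=[]
    for k,u,vv in obs:
        a,b=[proj(w,L+Rl@np.array([*e,.004])) for e in E_[k]]; n=np.array([-(b-a)[1],(b-a)[0]]); n/=np.linalg.norm(n); o.append(n@(np.array([u,vv])-a))
    return np.array(o)
r=least_squares(res,[.5094,.2927,10.1,.1005],loss="soft_l1",x_scale=[.01,.01,3,.01]); v=r.x; print(v.round(4),np.abs(res(v)).mean().round(2))
L,Rl=lidpose(v); plan([(L+Rl[:,2]*.009,gripR(Rl))])
E
python3 lf.py
```

```text
[153, 153, 152, 152, 151] [150, 149, 149, 149, 148] [346, 346, 346, 345, 345, 345, 344, 344, 344]
[145, 125, 125, 125, 125, 125, 125] [514, 512, 509, 507, 505, 503]
[ 0.5095  0.2931 10.2769  0.1078] 4.03
0 rot [0.0041, -0.0039, -0.0085] cm [-0.08, 0.22, 7.88] rows>=1.9
```

```bash
sed -i 's/^def left.*/def left(v): return 300-np.nonzero(~m[v,300:100:-1])[0][0]+1/' lf.py; python3 lf.py
```

```text
[152, 152, 151, 150, 150] [149, 148, 148, 148, 147] [345, 345, 344, 344, 344, 343, 343, 343, 342]
[146, 148, 151, 153, 156, 159, 162] [514, 512, 510, 508, 505, 503]
[ 0.5091  0.2944 10.8852  0.1   ] 0.4
0 rot [0.0034, -0.0084, -0.0173] cm [-0.16, 0.65, 8.59] rows>=2.1
```

Call:
{"api": "play_rows", "payload": {"commands": [[[0.003,-0.008,-0.017,-0.2,0.65,3,8],[0.003,-0.008,-0.017,-0.2,0.65,5,8],[0.003,-0.008,-0.017,-0.2,0.65,7,8],[0.003,-0.008,-0.017,-0.2,0.65,8.0,8],[0.003,-0.008,-0.017,-0.2,0.65,8.4,8],[0.003,-0.008,-0.017,-0.2,0.65,8.4,8]]]}}

```text
clock: 14.25
tool_pos: [0.5226, 0.3061, 0.121]
orientation: [-151.5, -0.5, -79.9]
force: [0.1, 0.1, -0.1]
opening: 0.0798
gripper_force: 0.0
```

Run:
```python
from h import *
o=ctrl.get_obs(); print(o["joint_pos"].round(1),o["force"].round(1)); L,Rl=lidpose([.5091,.2944,10.9,.1]); plan([(L+Rl[:,2]*.009,gripR(Rl))])
```

```text
[  36.5    7.2  -58.2   95.2  -12.7 -118.7] [ 0.1  0.1 -0.1]
0 rot [0.0268, -0.0139, -0.0077] cm [0.9, 2.38, 0.22] rows>=0.6
```

The arm has run into its joint limits in this branch (j3 and j4), so it stopped about 2.4 cm short. I fit a kinematic model to the logged poses to find a feasible branch.

```bash
cat > kin.py <<'E'
from h import *
import itertools
o=ctrl.get_obs()
D=[([-60.785,20.546,.682,0,-70.136,-16.507],[.148,-.658,.227],[180,0,-167.292]),
([-23.8,4.9,-23.5,-17.7,-40.6,-50.5],[.4807,-.3309,.1883],None),
([54,-21.2,-53.4,32.2,-41.7,-92],[.4481,.1121,.2683],[-153.1,11.2,-104.0]),
([56.7,-2.7,-58.2,58.9,-25.1,-99.3],[.4693,.2842,.1812],[-150.5,-.3,-80.3]),
([36.5,7.2,-58.2,95.2,-12.7,-118.7],[.5226,.3061,.121],[-151.5,-.5,-79.9])]
RB=np.array([[-0.90153104,-0.07442156,0.42626661],[-0.06942251,0.99721433,0.02727799],[-0.42710924,-0.00500054,-0.9041862]])
ER=lambda a,d:R.from_euler(a,d,degrees=True).as_matrix()
D=[(np.array(q),np.array(p),RB if e is None else ER('xyz',e)) for q,p,e in D]
def chain(q,s):
    R1=Rz(q[0]);R2=R1@Ry(q[1]);R3=R2@Ry(-q[2]);R4=R3@ER('x',s[0]*q[3]);R5=R4@Ry(s[2]*q[4]);R6=R5@ER('x',s[1]*q[5]); return R1,R2,R3,R4,R5,R6
best=None
for s in itertools.product((1,-1),(1,-1),(1,-1)):
    Ms=[chain(q,s)[5].T@T for q,p,T in D]; U,_,V=np.linalg.svd(sum(Ms)); R0=U@np.diag([1,1,np.linalg.det(U@V)])@V
    e=max(np.degrees(R.from_matrix(R0.T@M).magnitude()) for M in Ms)
    if best is None or e<best[0]: best=(e,s,R0)
e,s,R0=best
if __name__=="__main__": print(s,"orient err",e,R0.round(2).tolist())
A=[];b=[]
for q,p,T in D:
    C=chain(q,s)
    A.append(np.hstack([[[0],[0],[1]],C[0][:,[0,1]],C[1][:,[0,2]],C[3][:,[0,2]],C[5]])); b.append(p)
A=np.vstack(A); b=np.hstack(b)
lam=1e-3
x=np.linalg.solve(A.T@A+lam**2*np.eye(A.shape[1]),A.T@b)
if __name__=="__main__": print(x.round(3),"res mm",((A@x-b)*1000).round(1).tolist())
def fk(q):
    C=chain(q,s); p=np.hstack([[[0],[0],[1]],C[0][:,[0,1]],C[1][:,[0,2]],C[3][:,[0,2]],C[5]])@x; return p,C[5]@R0
E
python3 kin.py; python3 -c "
from h import *
print(ctrl.get_obs()['clock'])"
```

```text
(-1, -1, -1) orient err 0.31928513810940823 [[0.0, 0.0, 1.0], [-1.0, -0.0, 0.0], [0.0, -1.0, 0.0]]
[ 0.439  0.17   0.111 -0.046  0.335  0.162  0.251  0.71  -0.229  0.226] res mm [10.6, 20.8, 12.7, 16.4, -21.6, -18.3, -17.2, -4.5, -5.0, 4.0, 14.6, 25.0, 4.0, -24.6, -14.4]
14.25
```

```bash
python3 - <<'E'
s=open('kin.py').read()
import re
a="np.hstack([[[0],[0],[1]],C[0][:,[0,1]],C[1][:,[0,2]],C[3][:,[0,2]],C[5]])"
assert s.count(a)==2
s=s.replace(a,"basis(C)")
s=s.replace("A=[];b=[]","VAR=1\ndef basis(C): return np.hstack([[[0],[0],[1]],C[0][:,[0,1]],C[1][:,[2]],C[2][:,[2]],C[3],C[4][:,[0,2]]]) if VAR else 0\nA=[];b=[]")
open('kin.py','w').write(s)
E
python3 kin.py
python3 - <<'E'
from kin import *
import itertools
# subset search over simpler structures
names=["z0","1x","1y","2z","3z","4x","4y","4z","5x","5z"]
full=np.vstack([basis(chain(q,s)) for q,p,T in D])
out=[]
for k in range(4,9):
    for c in itertools.combinations(range(10),k):
        y,r,_,_=np.linalg.lstsq(full[:,c],b,rcond=None); out.append((np.abs(full[:,c]@y-b).max()*1000,k,[names[i] for i in c],y.round(3).tolist()))
for k in range(4,9): print(min(o for o in out if o[1]==k))
E
```

```text
(-1, -1, -1) orient err 0.31928513810940823 [[0.0, 0.0, 1.0], [-1.0, -0.0, 0.0], [0.0, -1.0, 0.0]]
[ 0.192 -0.002 -0.004  0.604  0.006  0.457 -0.188 -0.     0.381  0.005] res mm [-0.0, 0.1, -0.3, 0.3, -0.1, -0.8, -0.4, -0.2, 1.1, 0.0, 0.7, 0.4, -0.0, -0.9, -0.4]
(np.float64(50.67520145973092), 4, ['2z', '4x', '4y', '5x'], [0.747, 0.463, -0.205, 0.327])
(np.float64(3.584095782572377), 5, ['z0', '2z', '4x', '4y', '5x'], [0.199, 0.602, 0.464, -0.191, 0.378])
(np.float64(3.240377343564221), 6, ['z0', '2z', '4x', '4y', '4z', '5x'], [0.198, 0.603, 0.462, -0.191, 0.002, 0.381])
(np.float64(1.8180788063444642), 7, ['z0', '1y', '2z', '4x', '4y', '4z', '5x'], [0.197, -0.003, 0.605, 0.46, -0.189, 0.005, 0.385])
(np.float64(1.1056240460977085), 8, ['z0', '1y', '2z', '3z', '4x', '4y', '5x', '5z'], [0.191, -0.004, 0.603, 0.006, 0.455, -0.188, 0.381, 0.005])
```

```bash
cat > ik.py <<'E'
from kin import *
from scipy.optimize import least_squares
lo=np.array([-176.03,-82.01,-58.28,-173.87,-174.79,-173.66]);hi=np.array([176.03,121.73,71.71,95.51,-.11,173.66])
def ik(p,T,q0,mg=.5):
    def f(q):
        pp,TT=fk(q); return np.hstack([(pp-p)*10,R.from_matrix(TT.T@T).as_rotvec()])
    r=least_squares(f,np.clip(q0,lo+mg+.1,hi-mg-.1),bounds=(lo+mg,hi-mg),x_scale=30,xtol=1e-12,ftol=1e-12,max_nfev=150); return r.x,np.abs(r.fun).max()
def sols(p,T,n=60,seed=0):
    g=np.random.default_rng(seed); S=[]
    for _ in range(n):
        q,e=ik(p,T,g.uniform(lo,hi))
        if e<1e-3 and not any(np.abs(q-z).max()<1 for z in S): S.append(q)
    return S
half=np.diag([-1.,-1,1])
E
python3 - <<'E'
from ik import *
L,Rl=lidpose([.5091,.2944,10.9,.1]); T=gripR(Rl)
Lt=np.array([.583,.0095,.055]); Rt=Rz(YAW); Tt=gripR(Rt)
for n,(p,Q) in {"grasp":(L+Rl[:,2]*.009,T),"stand6":(L+Rl[:,2]*.07,T),"up":(L+[0,0,.10],T),"place":(Lt+[0,0,.009],Tt)}.items():
  for k,H in(("a",np.eye(3)),("b",half)):
    for q in sols(p,Q@H): print(n,k,q.round(1))
E
```

```text
up a [ 53.8  -0.7 -53.4  55.5 -24.4 -91.8]
up b [ 53.6  -0.7 -53.5  55.8 -24.2  88. ]
place a [ 20.2  20.7 -23.    0.  -46.3 -14.1]
place b [ 20.1  20.7 -23.   -0.  -46.2 166. ]
```

Run:
```python
from ik import *
L,Rl=lidpose([.5091,.2944,10.9,.1]); Lt=np.array([.583,.0095,.055]); Rt=Rz(YAW)
def tools(Rl,opt,a):  # rotation of tool rel. to lid
    if opt==1: return Rl@ER('x',a)@np.array([[0,-1,0],[-1,0,0],[0,0,-1.]])
    return Rl@Ry(30-a)@np.diag([-1.,1,-1])   # a = forward lean on the rack
for opt,a in((1,-30),(1,-20),(1,20),(1,30),(2,0),(2,10),(2,18)):
  for k,H in(("a",np.eye(3)),("b",half)):
    r=[]
    for (LL,RR) in((L,Rl),(L+[0,0,.1],Rl),(Lt,Rt)):
      T=tools(RR,opt,a)@H; p=LL+RR[:,2]*.028+T[:,2]*.019
      S=sols(p,T,25); r.append([q.round(0).astype(int).tolist() for q in S])
    print(opt,a,k,r)
```

```text
1 -30 a [[[67, 20, -48, 55, -51, -111]], [[69, 13, -41, 46, -61, -99]], [[34, 24, -36, 35, -50, -56]]]
1 -30 b [[[67, 20, -48, 55, -51, 69]], [[69, 13, -41, 46, -61, 81]], [[34, 24, -37, 35, -50, 124]]]
1 -20 a [[[61, 14, -54, 65, -40, -113]], [[66, 7, -45, 49, -51, -97]], [[30, 22, -34, 26, -46, -44]]]
1 -20 b [[[61, 14, -54, 65, -40, 66]], [[66, 7, -45, 49, -51, 83]], [[30, 22, -34, 26, -46, 136]]]
1 20 a [[], [[51, -4, -47, 12, -12, -46]], [[6, 24, -11, -24, -57, 13]]]
1 20 b [[], [[51, -4, -47, 12, -12, 134]], [[6, 24, -11, -24, -57, -166]]]
1 30 a [[[31, 9, -29, -53, -24, 33]], [[38, -1, -29, -34, -27, 7]], [[-1, 27, -6, -33, -65, 24]]]
1 30 b [[[31, 9, -29, -54, -24, -147]], [[37, -1, -29, -34, -27, -172]], [[-1, 27, -6, -33, -65, -156]]]
2 0 a [[[50, 17, -22, 0, -51, -129]], [[50, 12, -14, 0, -64, -129]], [[17, 38, 3, -5, -85, -99]]]
2 0 b [[[50, 17, -22, 0, -51, 51]], [[50, 12, -14, 0, -64, 51]], [[17, 38, 3, -5, -85, 81]]]
2 10 a [[[54, 13, -34, 11, -37, -142]], [[54, 7, -25, 9, -51, -139]], [[18, 32, -5, -4, -73, -100]]]
2 10 b [[[54, 13, -34, 12, -37, 38]], [[54, 7, -25, 9, -51, 41]], [[18, 32, -5, -4, -73, 80]]]
2 18 a [[[55, 9, -47, 32, -24, -162]], [[57, 3, -35, 20, -41, -150]], [[18, 27, -12, -3, -63, -101]]]
2 18 b [[[55, 9, -47, 32, -24, 18]], [[57, 3, -35, 20, -41, 29]], [[18, 27, -12, -3, -63, 79]]]
```

```bash
cat > path.py <<'E'
from ik import *
from scipy.spatial.transform import Slerp
L,Rl=lidpose([.5091,.2944,10.9,.1]); Lt=np.array([.583,.0095,.055]); Rt=Rz(YAW)
def g1(LL,RR,a,h=.030,dx=0,back=0):   # tool pose gripping lid (LL,RR); h grip height over underside
    T=RR@ER('x',a)@np.array([[0,-1,0],[-1,0,0],[0,0,-1.]]); return LL+RR@np.array([dx,0,h])+T[:,2]*(.019-back),T
def sim(wps,q=None,n=8):
    o=ctrl.get_obs(); q=np.array(o["joint_pos"]) if q is None else q; p,T=fk(q)
    for i,(tp,tT) in enumerate(wps):
        S=Slerp([0,1],R.from_matrix([T,tT])); st=0;em=0
        for k in range(1,n+1):
            q2,e=ik(p+(tp-p)*k/n,S(k/n).as_matrix(),q); st=max(st,np.abs(q2-q).max()); em=max(em,e); q=q2
        p,T=tp,tT; print(i,q.round(1),"maxstep %.1f err %.4f"%(st,em))
    return q
E
python3 - <<'E'
from path import *
c=cur(); f=fk(ctrl.get_obs()["joint_pos"]); print("model err",(f[0]-c[0]).round(4))
for a in(-30,):
    W=[(c[0]+Rl@np.array([-.01,0,.012]),Rl@ER('x',-12)@np.array([[0,-1,0],[-1,0,0],[0,0,-1.]])),g1(L,Rl,a,back=.015),g1(L,Rl,a),g1(L+[0,0,.1],Rl,a)]
    # level & carry
    Rm=Rz(8.5)@Ry(-8); W+= [g1(np.array([.53,.17,.21]),Rm,a),g1(Lt+[0,0,.08],Rt,a),g1(Lt+[0,0,.01],Rt,a)]
    sim(W); plan(W)
E
```

```text
model err [-0.0006 -0.0006 -0.0009]
0 [  56.1    9.6  -55.3   69.9  -31.7 -111.7] maxstep 8.9 err 0.0062
1 [  68.7   18.7  -47.    52.6  -52.8 -109.5] maxstep 3.1 err 0.0000
2 [  66.9   19.5  -48.1   55.   -51.2 -110.8] maxstep 0.3 err 0.0000
3 [ 69.6  12.5 -40.7  45.8 -61.3 -98.6] maxstep 1.7 err 0.0000
4 [ 54.2  13.  -27.9  27.7 -69.3 -62.5] maxstep 4.7 err 0.0000
5 [ 34.7  19.  -30.7  30.6 -59.6 -48.9] maxstep 2.5 err 0.0000
6 [ 33.9  23.6 -35.7  34.5 -51.4 -54.6] maxstep 1.0 err 0.0000
0 rot [0.0275, 0.1955, -0.0048] cm [0.02, 1.03, -1.17] rows>=1.6
1 rot [-0.0, 0.3142, 0.0] cm [1.15, 1.39, -0.17] rows>=2.5
2 rot [0.0, 0.0, 0.0] cm [-0.0, -0.0, 1.5] rows>=0.4
3 rot [0.0, 0.0, 0.0] cm [4.33, -5.0, -7.5] rows>=2.4
4 rot [-0.3524, 0.0137, -0.1574] cm [11.38, -0.71, 5.49] rows>=3.1
5 rot [-0.1418, 0.0029, -0.0336] cm [10.51, -1.95, 15.11] rows>=4.4
6 rot [0.0, 0.0, 0.0] cm [-3.5, 0.0, 6.06] rows>=1.7
```

Call:
{"api": "play_rows", "payload": {"commands": [[[0.007,0.03,0,0,0.4,-0.6,8],[0.014,0.08,0,0,0.7,-1.0,8],[0.027,0.13,0,0,1.0,-1.2,8],[0.027,0.195,0,0,1.0,-1.2,8],[0.027,0.195,0,0,1.0,-1.2,8],[0.027,0.195,0,0,1.0,-1.2,8],[0.027,0.195,0,0,1.0,-1.2,8]]]}}

```text
clock: 14.83
tool_pos: [0.5063, 0.3076, 0.1282]
orientation: [-149.3, -10.2, -84.7]
force: [-0.7, -0.8, 0.1]
opening: 0.08
gripper_force: 0.0
```

Run:
```python
from path import *
print(ctrl.get_obs()["joint_pos"].round(1)); W=[g1(L,Rl,-30,back=.015)]; plan(W); sim(W)
```

```text
[  56.2    9.6  -55.4   70.7  -31.5 -112.1]
0 rot [-0.0049, 0.3206, 0.0056] cm [1.55, 1.4, 0.11] rows>=2.6
0 [  68.7   18.7  -47.    52.6  -52.8 -109.5] maxstep 3.3 err 0.0000
```

Call:
{"api": "play_rows", "payload": {"commands": [[[-0.001,0.08,0.001,0.4,0.35,-0.2,8],[-0.002,0.16,0.003,0.8,0.7,-0.2,8],[-0.004,0.24,0.004,1.2,1.1,-0.1,8],[-0.005,0.32,0.005,1.55,1.4,0.1,8],[-0.005,0.32,0.005,1.55,1.4,0.1,8],[-0.005,0.32,0.005,1.55,1.4,0.1,8]]]}}

```text
clock: 15.33
tool_pos: [0.4973, 0.2891, 0.1217]
orientation: [-146.4, -25.7, -95.3]
force: [-0.3, 0.2, -0.7]
opening: 0.0799
gripper_force: 0.0
```

Run:
```python
from path import *
print(ctrl.get_obs()["joint_pos"].round(1)); plan([g1(L,Rl,-30)])
w=shot("wrist"); im=w["color"].copy()
for X in np.vstack([boxp([-.008,-.035,.004],[.008,.035,.040]),boxp([-.107,-.062,.004],[.107,.062,.004])]):
    q=proj(w,L+Rl@X); cv2.circle(im,(int(q[0]),int(q[1])),3,(0,255,255),-1)
cv2.imwrite("pics/w7.png",im[...,::-1])
```

```text
[  68.2   19.1  -47.    53.   -52.4 -109.7]
0 rot [0.0022, -0.0011, -0.0002] cm [-0.02, -0.01, 1.33] rows>=0.3
```

View pics/w7.png

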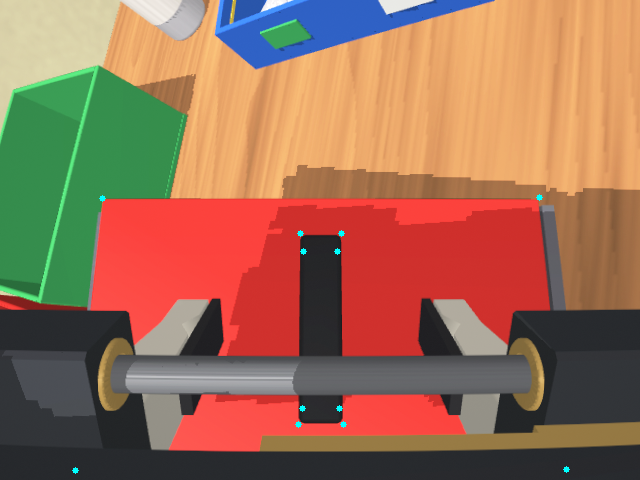

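The lid overlay now matches to 1–2 px and the handle is centred between the fingers. Closing in and gripping.

Call:
{"api": "play_rows", "payload": {"commands": [[[0,0,0,0,0,0.7,8],[0,0,0,0,0,1.3,8],[0,0,0,0,0,1.3,5],[0,0,0,0,0,1.3,3],[0,0,0,0,0,1.3,2],[0,0,0,0,0,1.3,0.5],[0,0,0,0,0,1.3,0.5],[0,0,0,0,0,1.3,0.5]]]}}

```text
clock: 16.05
tool_pos: [0.5036, 0.2838, 0.1127]
orientation: [-146.4, -25.7, -95.3]
force: [-0.0, 0.3, 0.4]
opening: 0.0455
gripper_force: 0.0
```

Call:
{"api": "play_rows", "payload": {"commands": [[[0,0,0,0,0,0,0.5],[0,0,0,0,0,0,0.5],[0,0,0,0,0,0,0.5],[0,0,0,0,0,0,0.5],[0,0,0,0,0,0,0.5]]]}}

```text
clock: 16.47
tool_pos: [0.5038, 0.2839, 0.1128]
orientation: [-146.3, -25.7, -95.4]
force: [2.5, -0.4, 0.6]
opening: 0.0161
gripper_force: 30.0
```

Run:
```python
from path import *
c=cur(); o=ctrl.get_obs(); print(o["opening"],o["gripper_force"],o["force"].round(1)); print("off lid frame mm",(Rl.T@(c[0]-g1(L,Rl,-30)[0])*1000).round(1), np.degrees(R.from_matrix(c[1].T@g1(L,Rl,-30)[1]).as_rotvec()).round(2))
a=-30; W=[(c[0]+[0,0,.03],c[1]),(c[0]+[0,0,.1],c[1])]; Rm=Rz(8.5)@Ry(-8); W+= [g1(np.array([.53,.17,.21]),Rm,a),g1(Lt+[0,0,.08],Rt,a)]
plan(W)
```

```text
0.016144151726800587 30.00062495470047 [ 2.5 -0.4  0.6]
off lid frame mm [0.2 0.2 1.2] [ 0.08 -0.14 -0.07]
0 rot [0.0, 0.0, 0.0] cm [1.3, -1.5, -2.25] rows>=0.7
1 rot [0.0, 0.0, 0.0] cm [3.04, -3.5, -5.25] rows>=1.7
2 rot [-0.3508, 0.0116, -0.159] cm [11.33, -0.72, 5.63] rows>=3.1
3 rot [-0.1418, 0.0029, -0.0336] cm [10.51, -1.95, 15.11] rows>=4.4
```

Call:
{"api": "play_rows", "payload": {"commands": [[[0,0,0,0.4,-0.5,-0.75,0.5],[0,0,0,1.1,-1.25,-1.9,0.5],[0,0,0,1.9,-2.25,-3.4,0.5],[0,0,0,2.8,-3.25,-4.9,0.5],[0,0,0,3.7,-4.25,-6.4,0.5],[0,0,0,4.3,-5.0,-7.5,0.5],[0,0,0,4.3,-5.0,-7.5,0.5]]]}}

```text
clock: 17.05
tool_pos: [0.5038, 0.2852, 0.2152]
orientation: [-146.3, -25.5, -95.4]
force: [0.4, 0.8, -2.8]
opening: 0.0158
gripper_force: 30.0
```

Run:
```python
from path import *
o=ctrl.get_obs(); print(o["opening"],o["force"].round(1),o["joint_pos"].round(1))
a=-30; Rm=Rz(8.5)@Ry(-8); W= [g1(np.array([.53,.17,.21]),Rm,a),g1(Lt+[0,0,.08],Rt,a)]
plan(W); sim(W)
```

```text
0.01581568919198012 [ 0.4  0.8 -2.8] [ 69.4  12.5 -40.4  45.8 -61.4 -98.4]
0 rot [-0.3513, 0.0155, -0.1608] cm [11.36, -0.6, 5.82] rows>=3.1
1 rot [-0.1418, 0.0029, -0.0336] cm [10.51, -1.95, 15.11] rows>=4.4
0 [ 54.2  13.  -27.9  27.7 -69.3 -62.5] maxstep 4.7 err 0.0000
1 [ 34.7  19.  -30.7  30.6 -59.6 -48.9] maxstep 2.5 err 0.0000
```

Call:
{"api": "play_rows", "payload": {"commands": [[[-0.05,0.002,-0.02,1.6,-0.1,0.8,0.5],[-0.11,0.004,-0.05,3.6,-0.2,1.8,0.5],[-0.17,0.007,-0.08,5.6,-0.3,2.8,0.5],[-0.23,0.01,-0.105,7.6,-0.4,3.8,0.5],[-0.29,0.013,-0.13,9.6,-0.5,4.8,0.5],[-0.351,0.0155,-0.161,11.4,-0.6,5.8,0.5],[-0.351,0.0155,-0.161,11.4,-0.6,5.8,0.5]]]}}

```text
clock: 17.63
tool_pos: [0.5294, 0.1563, 0.2207]
orientation: [-171.2, -29.9, -86.1]
force: [0.2, 0.9, -3.2]
opening: 0.0157
gripper_force: 30.0
```

Call:
{"api": "play_rows", "payload": {"commands": [[[-0.02,0,-0.005,1.4,-0.3,2.0,0.5],[-0.04,0,-0.01,3.2,-0.6,4.6,0.5],[-0.065,0.001,-0.015,5.2,-1.0,7.5,0.5],[-0.09,0.002,-0.02,7.2,-1.3,10.4,0.5],[-0.115,0.003,-0.027,8.9,-1.6,12.8,0.5],[-0.142,0.003,-0.034,10.0,-1.9,14.4,0.5],[-0.142,0.003,-0.034,10.5,-1.95,15.1,0.5],[-0.142,0.003,-0.034,10.5,-1.95,15.1,0.5]]]}}

```text
clock: 18.3
tool_pos: [0.5826, -0.0036, 0.1454]
orientation: [179.7, -30.3, -83.9]
force: [-0.4, -0.5, -3.4]
opening: 0.016
gripper_force: 30.0
```

```bash
cat > lv.py <<'E'
from path import *
# where the plate edges appear: fit in-hand lid from side + top views (free x,y,yaw,z, pitch, roll)
P=[shot("top"),shot("side")]; print(ctrl.get_obs()["force"].round(1))
c=cur(); Tl=g1(np.zeros(3),np.eye(3),-30); Rh=c[1]@Tl[1].T; Lh=c[0]-Rh@Tl[0]   # nominal lid pose from tool
print("nominal lid",Lh.round(4),R.from_matrix(Rh).as_euler('xyz',degrees=True).round(2))
pts=np.array(boxp([-.107,-.062,0],[.107,.062,.004]))
for n,p in zip(("top","side"),P):
    q=np.array([proj(p,Lh+Rh@X) for X in pts]); h=cv2.cvtColor(p["color"],cv2.COLOR_RGB2HSV).astype(int)
    m=((h[...,0]<6)|(h[...,0]>173))&(h[...,1]>140); hull=np.zeros((480,640),np.uint8); cv2.fillPoly(hull,[cv2.convexHull(q.astype(np.int32))],1)
    d=cv2.dilate(hull,np.ones((13,13)))>0; ys,xs=np.nonzero(m&d); print(n,"pred bbox",q.min(0).round(1),q.max(0).round(1),"red bbox",xs.min(),ys.min(),xs.max()+1,ys.max()+1,"frac inside hull",(m&(hull>0)).sum()/max(1,(m&d).sum()), m[hull>0].mean().round(2))
    np.save(n+"m.npy",m&d)
E
python3 lv.py
```

```text
[-1.3 -0.6 -2.8]
nominal lid [0.5822 0.0077 0.1333] [-0.27  0.12  6.08]
top pred bbox [322.8 160.6] [392.8 262.7] red bbox 337 162 395 263 frac inside hull 0.9307721567135793 0.44
side pred bbox [283.9 222.9] [399.9 290.2] red bbox 285 225 400 291 frac inside hull 0.9830722587165235 0.78
```

```bash
cat > lv2.py <<'E'
from path import *
def soft(p,pts):
    h=cv2.convexHull(np.array([proj(p,X) for X in pts]).astype(np.float32)); z=np.zeros((480,640),np.uint8); cv2.fillPoly(z,[np.round(h*256).astype(np.int32)],255,cv2.LINE_AA,8); return z/255.
def cls(p,fgH):
    h=cv2.cvtColor(p["color"],cv2.COLOR_RGB2HSV).astype(int); H,S,V=h[...,0],h[...,1],h[...,2]; sat=(S>100)&(V>50)
    red=((H<6)|(H>173))&(S>140)&(V>50); blue=(H>100)&(H<130)&(S>130)&(V>40); return (red,sat&~red) if fgH=="red" else (blue,sat&~blue)
def fitcls(Ps,kind,pf,x0,step):
    Z=[]
    for p in Ps:
        fg,bg=cls(p,kind); near=cv2.dilate((soft(p,pf(x0))>0).astype(np.uint8),np.ones((17,17)))>0; Z.append((p,fg&near,bg&near))
    f=lambda v:sum((fg*(1-s)).sum()+(bg*s).sum() for p,fg,bg in Z for s in[soft(p,pf(v))])
    x=np.array(x0,float)
    for k in(1,.4):
        sp=np.vstack([x]+[x+np.eye(len(x))[i]*step[i]*k for i in range(len(x))]); r=minimize(f,x,method="Nelder-Mead",options=dict(initial_simplex=sp,maxiter=200)); x=r.x
    return x,r.fun,f(x0)
E
python3 - <<'E'
from lv2 import *
P=[shot("top"),shot("side")]; c=cur(); Tl=g1(np.zeros(3),np.eye(3),-30); Rh=c[1]@Tl[1].T; Lh=c[0]-Rh@Tl[0]
print("nominal",Lh.round(4)); pts=boxp([-.107,-.062,0],[.107,.062,.004])
pf=lambda v:(Rz(v[2])@(Rh@pts.T)).T+Lh+[v[0],v[1],0]
for n,Ps in(("top",P[:1]),("side",P[1:]),("both",P)):
    x,a,b=fitcls(Ps,"red",pf,[0,0,0],[.004,.004,2]); print(n,"lid offset mm/deg",(x*[1000,1000,1]).round(2),round(a),round(b))
# tub from saved clean pictures taken at c5/t6
def old(f,p): q=dict(p); q["color"]=cv2.cvtColor(cv2.imread("pics/"+f),cv2.COLOR_BGR2RGB); return q
T0=[old("t5.png",P[0]),old("side0.png",P[1]),old("top0.png",P[0]),old("s6.png",P[1])]
for i,t in enumerate(T0):
    # blanks/yellow line inside: fill by using outline only -> use hull mask
    m=mask(t,"blue",(315,165,80,110) if i%2==0 else (280,240,120,90)); print(i,m.sum(),fit([t],[m],tubf,[.583,.0095,6.1],[.005,.005,2]))
E
```

```text
nominal [0.5825 0.0087 0.134 ]
top lid offset mm/deg [ 0.74 -0.67  0.37] 356 403
side lid offset mm/deg [ 0.9  -1.96  0.79] 255 325
both lid offset mm/deg [ 0.6  -0.69  0.61] 637 728
0 4756 (array([0.5821, 0.0081, 5.9581]), np.float64(0.038))
1 5393 (array([0.5841, 0.0116, 5.856 ]), np.float64(0.049))
2 4756 (array([0.5821, 0.008 , 6.0326]), np.float64(0.038))
3 5396 (array([0.5839, 0.0115, 5.8846]), np.float64(0.048))
```

```bash
cat >> path.py <<'E'
def lidnow():
    c=cur(); Tl=g1(np.zeros(3),np.eye(3),-30); Rh=c[1]@Tl[1].T; return c[0]-Rh@Tl[0],R.from_matrix(Rh).as_euler('xyz',degrees=True)
LT=np.array([.5825,.0100,0])
E
python3 - <<'E'
from path import *
Rt=Rz(5.7); print(lidnow()); W=[g1(LT+[0,0,.066],Rt,-30),g1(LT+[0,0,.054],Rt,-30)]; plan(W); sim(W,n=3)
E
```

```text
(array([0.58254052, 0.00866402, 0.13398239]), array([-0.236447  ,  0.05810737,  6.17340364]))
0 rot [-0.0033, -0.0041, 0.0077] cm [-3.54, -0.01, 5.81] rows>=1.6
1 rot [0.0, 0.0, 0.0] cm [-0.6, 0.0, 1.04] rows>=0.3
0 [ 34.   23.6 -35.4  34.1 -51.7 -54.7] maxstep 2.6 err 0.0000
1 [ 33.9  24.5 -36.2  35.  -50.3 -55.8] maxstep 0.5 err 0.0000
```

Call:
{"api": "play_rows", "payload": {"commands": [[[-0.001,-0.001,0.002,-0.8,0,1.3,0.5],[-0.002,-0.002,0.004,-1.8,0,2.9,0.5],[-0.003,-0.004,0.008,-2.7,0,4.4,0.5],[-0.003,-0.004,0.008,-3.3,0,5.4,0.5],[-0.003,-0.004,0.008,-3.5,0,5.8,0.5],[-0.003,-0.004,0.008,-3.5,0,5.8,0.5],[-0.003,-0.004,0.008,-3.5,0,5.8,0.5]]]}}

```text
clock: 19.08
tool_pos: [0.5837, -0.0002, 0.0802]
orientation: [-180.0, -30.0, -84.3]
force: [0.3, -0.1, -3.0]
opening: 0.0159
gripper_force: 30.0
```

Run:
```python
from lv2 import *
P=[shot("top"),shot("side")]; o=ctrl.get_obs(); print(o["force"].round(1),lidnow())
c=cur(); Tl=g1(np.zeros(3),np.eye(3),-30); Rh=c[1]@Tl[1].T; Lh=c[0]-Rh@Tl[0]; pts=boxp([-.107,-.062,0],[.107,.062,.004])
pf=lambda v:(Rz(v[2])@(Rh@pts.T)).T+Lh+[v[0],v[1],0]
for n,Ps in(("top",P[:1]),("side",P[1:]),("both",P)):
    x,a,b=fitcls(Ps,"red",pf,[0,0,0],[.004,.004,2]); print(n,"lid",(x*[1000,1000,1]).round(2),"abs",(Lh[:2]+x[:2]).round(4),round(a),round(b))
plan([g1(LT+[0,0,.058],Rz(5.7),-30)])
```

```text
[ 0.5 -1.1 -2.6] (array([0.5830912 , 0.00936824, 0.06699617]), array([ 0.00644277, -0.06262953,  5.65960067]))
top lid [ 0.95 -0.26 -0.15] abs [0.584  0.0091] 338 351
side lid [-0.17  1.91  1.76] abs [0.5829 0.0113] 279 317
both lid [-0.55  0.18  0.52] abs [0.5825 0.0095] 598 668
0 rot [-0.0006, 0.0001, -0.0012] cm [-0.51, 0.05, 0.74] rows>=0.2
```

Call:
{"api": "play_rows", "payload": {"commands": [[[0,0,0,-0.2,0,0.3,0.5],[0,0,0,-0.3,0,0.5,0.5],[0,0,0,-0.4,0,0.7,0.5],[0,0,0,-0.5,0,0.85,0.5],[0,0,0,-0.5,0,0.85,0.5],[0,0,0,-0.5,0,0.85,0.5]]]}}

```text
clock: 19.68
tool_pos: [0.5837, -0.0003, 0.0698]
orientation: [180.0, -30.0, -84.3]
force: [-0.4, 2.3, 0.0]
opening: 0.0158
gripper_force: 30.0
```

Run:
```python
from path import *
o=ctrl.get_obs(); print(o["force"].round(1),o["moment"].round(2),lidnow())
```

```text
[-0.4  2.3  0. ] [2.31 0.31 0.17] (array([0.58273588, 0.0091364 , 0.05630091]), array([-1.53096490e-02,  1.17473921e-04,  5.65359137e+00]))
```

Call:
{"api": "play_rows", "payload": {"commands": [[[0,0,0,-0.05,0,0.09,0.5],[0,0,0,-0.05,0,0.09,0.5],[0,0,0,-0.05,0,0.09,0.5]]]}}

```text
clock: 19.93
tool_pos: [0.5838, -0.0003, 0.0698]
orientation: [-180.0, -30.1, -84.4]
force: [-5.9, 4.4, 8.3]
opening: 0.0156
gripper_force: 30.0
```

Run:
```python
from lv2 import *
o=ctrl.get_obs(); print(o["force"].round(1),o["moment"].round(2),lidnow())
P=[shot("top"),shot("side")]; c=cur(); Tl=g1(np.zeros(3),np.eye(3),-30); Rh=c[1]@Tl[1].T; Lh=c[0]-Rh@Tl[0]; pts=boxp([-.107,-.062,0],[.107,.062,.004])
pf=lambda v:(Rz(5.9)@ER('xyz',[v[0],v[1],0])@pts.T).T+[.5828,.0095,v[2]]
x,a,b=fitcls(P[1:],"red",pf,[0,0,.055],[2,2,.004]); print("side roll,pitch,z",x.round(4),round(a),round(b))
```

```text
[-5.9  4.4  8.3] [ 1.67  1.59 -0.57] (array([0.58282363, 0.00915718, 0.05623537]), array([-0.05571228, -0.03731676,  5.65947477]))
side roll,pitch,z [-2.242   2.2014  0.0541] 180 289
```

Firm contact at the seated height. Releasing and backing off.

Call:
{"api": "play_rows", "payload": {"commands": [[[0,0,0,0.05,0,-0.09,1.5],[0,0,0,0.05,0,-0.09,2.2],[0,0,0,0.05,0,-0.09,3],[0,0,0,0.05,0,-0.09,4.5],[0,0,0,0.05,0,-0.09,6],[0,0,0,0.05,0,-0.09,6],[0,0,0,0.05,0,-0.09,6],[0,0,0,0.05,0,-0.09,6]]]}}

```text
clock: 20.7
tool_pos: [0.5833, -0.0007, 0.0697]
orientation: [180.0, -30.0, -84.4]
force: [0.2, 0.6, 0.4]
opening: 0.0561
gripper_force: 0.0
```

Call:
{"api": "play_rows", "payload": {"commands": [[[0,0,0,0,0,-1.0,6],[0,0,0,0,0,-3,6],[0,0,0,0,0,-6,6],[0,0,0,0,0,-10,6],[0,0,0,0,0,-14,6],[0,0,0,0,0,-18,6],[0,0,0,0,0,-18,6]]]}}

```text
clock: 21.28
tool_pos: [0.5777, 0.0942, 0.2331]
orientation: [-179.4, -29.7, -84.4]
force: [1.1, 1.0, 0.7]
opening: 0.0601
gripper_force: 0.0
```

```bash
cat > chk.py <<'E'
from lv2 import *
P=[shot("top"),shot("side"),shot("wrist")]; print(ctrl.get_obs()["force"].round(1)); pts=boxp([-.107,-.062,0],[.107,.062,.004])
pf=lambda v:(Rz(v[5])@ER('xyz',[v[2],v[3],0])@pts.T).T+[v[0],v[1],v[4]]
x0=[.5828,.0095,0,0,.055,5.8]
for n,Ps in(("top",P[:1]),("side",P[1:2]),("wrist",P[2:]),("all",P)):
    fg=[int((cls(p,"red")[0]&(soft(p,pf(x0))>.5)).sum()) for p in Ps]
    g=lambda v:pf([v[0],v[1],0,0,v[2],v[3]]); x,a,b=fitcls(Ps,"red",g,[.5828,.0095,.055,5.8],[.003,.003,.005,1.5]); print(n,fg,"x y z yaw",x.round(4),round(a),round(b))
    x,a,b=fitcls(Ps,"red",pf,x0,[.003,.003,2,2,.004,1]); print("   x y roll pitch z yaw",x.round(4),round(a),round(b))
E
python3 chk.py
```

```text
[ 0.2  0.7 -0.1]
top [4497] x y z yaw [5.9040e-01 5.0000e-03 1.7300e-02 5.8068e+00] 283 460
   x y roll pitch z yaw [ 5.8930e-01  4.9000e-03  5.4574e+00 -3.0300e-01  2.0300e-02  5.7584e+00] 278 460
side [4073] x y z yaw [0.5851 0.0183 0.0442 5.7613] 294 449
   x y roll pitch z yaw [ 0.5837  0.0137 -3.6355  0.469   0.0481  6.2725] 263 449
wrist [34788] x y z yaw [0.583  0.0085 0.0519 5.8777] 322 727
   x y roll pitch z yaw [0.5832 0.0086 0.252  0.3725 0.0518 5.8286] 321 727
all [4497, 4073, 34788] x y z yaw [0.583  0.0086 0.052  5.8374] 1178 1636
   x y roll pitch z yaw [ 0.5839  0.0089 -0.2565  1.623   0.0527  5.6958] 1196 1636
```

The wrist view gives a level lid (tilt under 0.4°) at z≈0.052, below the 0.061 it would show if unseated, so it is fully down. One last check on the bystanders, then I hand in.

Run:
```python
from h import *
p=shot("side"); M=mask(p,"yellow",(290,405,100,60)); print("rake",fit([p],[M],rakef,[.54,-.325,4],[.01,.01,3]))
a=cv2.cvtColor(cv2.imread("pics/side0.png"),cv2.COLOR_BGR2RGB).astype(int); d=np.abs(a-p["color"]).mean(2)
for n,(x,y,w,h) in dict(nut=(243,301,23,18),can=(415,223,39,63),case=(414,304,87,87)).items(): print(n,d[y:y+h,x:x+w].mean().round(1))
print(ctrl.close_job())
```

```text
rake (array([ 0.5388, -0.324 ,  4.1984]), np.float64(0.177))
nut 4.6
can 1.8
case 1.8
the job is handed in; nothing more can be done
None
```

The job is handed in at about 21 s: all nine blanks lie on the tub floor below the fill line, the rake is back on its mat, and the red lid measures as fully down on the rim. The nut, spray can and drill-bit case are where they were.

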